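# Load the detergent dosing dock

### The job

Switch the dosing pump off at its rocker, then check the screw cap of every detergent canister on the worktop and tighten the loose ones fully before the canister goes into the dock. Stand each canister fully down in a bay of its own (any bay) and snap that bay's catch over it; when all are loaded and caught, switch the pump back on, leaving the other things on the worktop where they are.

Things in the scene. Friction and masses are not known exactly. Their poses are not given: they have to be found in the camera images.
- canA: detergent canister, one of three or four alike (absent ones read None): square white block with a blue band, 84 x 84 x 110 mm, 0.5 to 0.8 kg, heavy at the foot. Round dark blue screw cap on its axis, 44 mm across, 114 to 144 mm above the origin; it can be carried by the cap. Origin: centre of the underside; z up, x towards the red mark on its shoulder
- canB: canister like canA. Standing free on the worktop, a canister is heavy enough not to turn while its cap is screwed down, until the cap meets its stop
- canC: canister like canA
- canD: canister like canA
- capA (a joint): screw cap of canA: rad by which it is unscrewed, about 0 = tight against its stop, 1.6 = loosest. Turning it clockwise seen from above by that angle tightens it. It stays where it is left (friction 0.05 N m) and does not rise. The red bar on the cap's top is in line with the red mark on the shoulder when tight, turned away from it when loose. None if the canister is absent
- capB (a joint): screw cap of canB, as capA
- capC (a joint): screw cap of canC, as capA
- capD (a joint): screw cap of canD, as capA
- bay0 (a point): floor centre of the leftmost bay of the dosing dock, a fixed grey tray of four bays in a row, 100 mm apart. Each is 94 x 94 mm inside (5 mm to spare all round a canister set square, any of the four ways); floor 8 mm, wall tops 33 mm above the worktop. Axes: z up, y along the row from bay3 to bay0, x away from the catches (which stand on the robot's side)
- bay1 (a point): the same for the bay 100 mm to the right of bay0
- bay2 (a point): the same for the bay 200 mm to the right of bay0
- bay3 (a point): the same for the bay 300 mm to the right of bay0
- catch0 (a joint): toggle catch of bay0: steel lever hinged along the bay's y axis, 75 mm to the -x side of the bay's centre and 80 mm above the worktop, with an orange pad (12 mm thick, 40 mm wide) spanning 62 to 96 mm from the hinge. Rad from upright: -0.375 = open, leaning away from the bay; +0.375 = closed, leaning over it. Push the pad along +x (about 3 N) past upright and it snaps over
- catch1 (a joint): toggle catch of bay1, as catch0. In all catches a spring drives the lever away from upright to the side it leans to (0.2 N m at the ends). Closed, the steel hook lies 4 mm over the shoulder of a canister that stands fully down in the bay; one not fully down blocks it. Open, it leaves the bay clear from above
- catch2 (a joint): toggle catch of bay2, as catch0
- catch3 (a joint): toggle catch of bay3, as catch0
- pump (a joint): rocker switch of the dosing pump: black paddle 104 x 50 mm with a green and a red end, on a fixed grey box 90 x 140 x 56 mm. Rad: +0.26 = on (green end down), -0.26 = off (red end down). A spring drives it away from level (0.17 N m at the ends): press the raised end down (about 4 N) until it is past level and it snaps over
- pump_on (a point): middle of the top of the rocker's green end, 38 mm from its axis; pressing here switches on. About 79 mm above the worktop when down, 98 mm when up. y points from the red end to the green end, z is normal to the paddle
- pump_off (a point): middle of the top of the rocker's red end, likewise; pressing here switches off
- brush: wooden brush, 170 mm long, lying on the worktop between robot and dock; bystander
- tin: low aluminium tin, 72 mm wide, 45 mm high; bystander, origin at its underside
- spray: white spray bottle, 64 mm wide, 190 mm high; bystander, origin at its underside
- podjar: glass jar with an orange lid, 90 mm wide, 120 mm high; bystander, origin at its underside
- mug: blue mug, 80 mm wide, 90 mm high; bystander, origin at its underside
Things that resemble listed ones, but are neither listed nor needed, are in the scene too. What is shaped like the canB but yellow is not meant.

How it is judged:
On the way, in this order (a step that is already met when the one before it is completed fails the run):
1. the pump is switched off (value of joint pump below -0.2 rad), for 0.2 s.
2. every canister stands in a bay with its cap tight and the catch snapped over it (((distance between canA and bay0 below 0.013 m and value of joint catch0 above 0.28 rad) or (distance between canA and bay1 below 0.013 m and value of joint catch1 above 0.28 rad) or (distance between canA and bay2 below 0.013 m and value of joint catch2 above 0.28 rad) or (distance between canA and bay3 below 0.013 m and value of joint catch3 above 0.28 rad)) and value of joint each of capA, capB, capC, capD below 0.15 rad and angle between each of canA, canB, canC, canD's own z axis and vertical below 0.1 rad and ((distance between canB and bay0 below 0.013 m and value of joint catch0 above 0.28 rad) or (distance between canB and bay1 below 0.013 m and value of joint catch1 above 0.28 rad) or (distance between canB and bay2 below 0.013 m and value of joint catch2 above 0.28 rad) or (distance between canB and bay3 below 0.013 m and value of joint catch3 above 0.28 rad)) and ((distance between canC and bay0 below 0.013 m and value of joint catch0 above 0.28 rad) or (distance between canC and bay1 below 0.013 m and value of joint catch1 above 0.28 rad) or (distance between canC and bay2 below 0.013 m and value of joint catch2 above 0.28 rad) or (distance between canC and bay3 below 0.013 m and value of joint catch3 above 0.28 rad)) and ((distance between canD and bay0 below 0.013 m and value of joint catch0 above 0.28 rad) or (distance between canD and bay1 below 0.013 m and value of joint catch1 above 0.28 rad) or (distance between canD and bay2 below 0.013 m and value of joint catch2 above 0.28 rad) or (distance between canD and bay3 below 0.013 m and value of joint catch3 above 0.28 rad))), for 0.2 s.
3. the pump is switched on again (value of joint pump above 0.2 rad), for 0.2 s.
At the end, for the whole second after the job is handed in: Every canister present stands upright (within 0.1 rad) on the floor of a bay (origin within 13 mm of the bay's floor centre), that bay's catch is closed (beyond 0.28 rad), every cap is tight (under 0.15 rad), and the pump rocker is on (beyond 0.2 rad) (all of step 2 and value of joint pump above 0.2 rad); the robot touches nothing.
It fails at once if a canister is put down in a bay while its cap is still loose (over 0.25 rad) ((value of joint capA above 0.25 rad and (distance between canA and bay0 below 0.025 m or distance between canA and bay1 below 0.025 m or distance between canA and bay2 below 0.025 m or distance between canA and bay3 below 0.025 m)) or (value of joint capB above 0.25 rad and (distance between canB and bay0 below 0.025 m or distance between canB and bay1 below 0.025 m or distance between canB and bay2 below 0.025 m or distance between canB and bay3 below 0.025 m)) or (value of joint capC above 0.25 rad and (distance between canC and bay0 below 0.025 m or distance between canC and bay1 below 0.025 m or distance between canC and bay2 below 0.025 m or distance between canC and bay3 below 0.025 m)) or (value of joint capD above 0.25 rad and (distance between canD and bay0 below 0.025 m or distance between canD and bay1 below 0.025 m or distance between canD and bay2 below 0.025 m or distance between canD and bay3 below 0.025 m))).
It fails at once if a bystander is moved more than 60 mm (distance of any of brush, tin, spray, podjar, mug from where it was at the start of the episode above 0.06 m).
Of canA, canB, canC, canD only 3 to 4 are there at a start; the rules pass over those that are not, and their reading is None.
At some moment in a run one of canA, canB, canC, canD may be knocked a few centimetres aside while the robot is not near it.
It also fails if it takes over 210 s, if anything falls off the work surface, if the arm or the gripper's body presses on something with over 40 N, if the wrist force passes 120 N, or if a joint passes its speed limit or range.

### The arm

A 7-joint arm with a two-finger parallel gripper is mounted at the origin on the work surface. World frame = base frame: x ahead of the robot, y to its left, z up, the work surface at z = 0. Lengths are in m, angles in rad, forces in N, time in s.
With the tool pointing down it reaches from about 0.35 to 0.775 m from the base axis. Payload 3.1 kg.
Tool frame: the origin (TCP) lies on the centre line of the jaws, within the pads' length; the fingertips stand 22 mm ahead of it and the grasp point (between the pads) lies 3 mm ahead of it; z points along the fingers, y is the line along which they close (so a half turn about z gives the same grasp; the last joint's range is limited). The gripper opens to 85 mm and grips with 20 to 120 N. Pads are 22 mm wide; open, the fingers measure 114 mm over their backs; the gripper's body (76 mm by 85 mm) begins 54 mm behind the grasp point. The pads swing forward as they close: fully open they stand 13 mm farther back than shut.
Start: joints at [1.086, 0.311, 0.014, 1.512, -0.004, 1.319, -0.027], TCP at [0.236, -0.497, 0.253] pointing down, gripper open.
Joint ranges: [-2.7, 2.7], [-0.3, 1.91], [-1.27, 1.3], [0.12, 2.57], [-1.44, 4.58], [0.2, 2.03], [-3.05, 3.05]. Speed limits (rad/s): [2.79, 2.79, 3.14, 3.14, 3.14, 3.14, 3.14].

### API

Orientations are given as a unit quaternion [x, y, z, w].
In Python, from rig import status, cams, order gives the robot as it stands.
- The arm moves only by the shell command python3 -m handwheel 'ROWS' [FORCE]. ROWS is JSON, a list of rows, each an object of numbers: "claw": the opening, from -1 (shut) to 1 (fully open), so that 0 is half open; "dx", "dy", "dz": the shift along the world's x, y, z in m; "ax", "ay", "az": the turn, a rotation vector about the world's x, y, z in rad. A call has 1 to 8 rows; each row shifts and turns the commanded pose from where the row before left it; what a row does not reach is not made up. A row lasts 1/10 s, in which the tool goes at most 50 mm and 8.59 degrees, less where a joint would pass 70% of its speed; a pose out of reach is approached as far as the arm can. A call with a gripper value outside its range is refused whole. The fingers move at their own pace and stop on an object; FORCE is the grip in N (left out, the last holds). Time passes only in rows, so rows that do not move let the fingers close. It gives the time, the measured TCP pose, the force and the opening at its end, in the units of the state.
- status.state(): the state, without advancing time (a new reading comes with each control period).
- cams.grab_frame(name): name is "scene" or "side" or "wrist"; returns (picture, depth): 480x640x3 uint8, red, green, blue; 480x640 float32, m along the optical axis (not along the pixel's ray), 0 where there is no reading.
- cams.calibration(name): a dict with "K" (3x3 intrinsics, pixels), "world_from_camera" (4x4, takes a point from camera to world coordinates). Camera axes: x right, y down, z forward; pixel columns grow to the right and rows downward; lengths in m; the calibration is good to about 2 mm. A picture is of the moment at which its call begins: read the wrist's pose just before it. calibration takes no time and is no camera call; for the wrist camera it gives the pose at the moment of the call.
- order.sign_off(): hands the job in, once; it reports no verdict.
Trained networks look in the newest picture that a camera, given by its name, has taken for a name from the list of things; names that differ only in an ending like _2 or _b are one class to them, and where a whole thing is asked for, a point or a joint stands for the part that bears it (a point fixed in the world has none). Each returns a list of dicts, best first, with "conf" (0 to 1); they miss things now and then, are a little off and sometimes report something else, mostly with a low value. They report only what shows in the picture. A call takes as long as a camera call. They do not tell look-alikes from the thing itself.
- cams.boxes_of(camera, target): "bbox" ([centre column, centre row, width, height] in pixels, round what is visible of it).
The state is a dict: "time_s": time; "q": joint angles; "dq": joint speeds; "tau": joint torques, N m; "tool_pos": TCP position; "eef_rot": TCP orientation; "ft_force": force on the tool from outside, world axes, zero at the start; "torque": the same for the moment, N m; "finger_gap": opening from 0.0 (shut) to 1.0 (fully open).
Only numpy, scipy, OpenCV 4.12 (cv2) and the standard library are available. Lean on these libraries where they do the work, as an engineer would, in place of code of your own. Each camera call takes 0.05 s, during which the arm holds its last target. There are 200 camera calls.

## Working session

There is one attempt and no reset: what is moved stays moved. The work goes in short steps, Python scripts to look and compute and a shell command to move; the robot and the scene stay as the last step left them, time stands still between calls to the robot, and variables do not carry over. Pictures are saved under pics/ and viewed, on a budget of 14 in all, crops included, one or two more only if the job needs it, and the job is handed in when it is done.

```bash
ls; mkdir -p pics
cat > h.py <<'E'
import numpy as np, cv2
from rig import status, cams, order
def grab(n,save=None):
    T=np.array(cams.calibration(n)["world_from_camera"]);K=np.array(cams.calibration(n)["K"])
    im,d=cams.grab_frame(n)
    if save: cv2.imwrite('pics/'+save,im[:,:,::-1])
    return im,d,K,T
def cloud(d,K,T):
    v,u=np.mgrid[0:d.shape[0],0:d.shape[1]]
    P=np.stack([(u-K[0,2])*d/K[0,0],(v-K[1,2])*d/K[1,1],d],-1)
    W=P@T[:3,:3].T+T[:3,3]; W[d==0]=np.nan
    return W
def proj(p,K,T):
    c=(np.asarray(p)-T[:3,3])@T[:3,:3]; return K[0,0]*c[...,0]/c[...,2]+K[0,2],K[1,1]*c[...,1]/c[...,2]+K[1,2]
E
python3 - <<'E'
from h import *
print(status.state())
for n in ("scene","side","wrist"):
    im,d,K,T=grab(n,n+'0.png'); print(n,K.tolist(),T.round(3).tolist())
    np.savez('/tmp/'+n,im=im,d=d,K=K,T=T)
    if n!="wrist":
      W=cloud(d,K,T)
      for t in ("canA","catch0","pump","pump_on","pump_off","brush","tin","spray","podjar","mug"):
        for b in cams.boxes_of(n,t):
            c,r=int(b['bbox'][0]),int(b['bbox'][1])
            print(t,round(b['conf'],2),np.round(b['bbox']).tolist(),W[min(r,479),min(c,639)].round(3).tolist())
E
```

```text
pics
{'time_s': 0.0, 'q': array([ 1.08631551,  0.31170761,  0.01396672,  1.51306147, -0.00440002,
        1.31914342, -0.02720297]), 'dq': array([ 0.00018206, -0.00141797,  0.00062435, -0.00276872, -0.00015022,
        0.00095561, -0.0006472 ]), 'tau': array([-2.98367295e-04, -3.79911518e+01,  1.45555981e-01, -2.30592352e+01,
        1.20178994e-02,  1.36529154e-02,  1.01930564e-05]), 'tool_pos': array([ 0.23539112, -0.49635076,  0.25222904]), 'eef_rot': array([ 9.75581695e-01,  2.19633892e-01, -2.93444671e-04, -1.10630450e-03]), 'ft_force': array([ 0.51076463,  0.574547  , -0.70973685]), 'torque': array([-0.00476703, -0.01791286,  0.04491617]), 'finger_gap': 1.0045072025216937}
scene [[477.7687051373666, 0.0, 311.8190688701408], [0.0, 477.7687051373666, 240.61453802163373], [0.0, 0.0, 1.0]] [[0.663, 0.603, -0.444, 1.066], [0.749, -0.539, 0.385, -0.475], [-0.007, -0.588, -0.809, 1.077], [0.0, 0.0, 0.0, 1.0]]
canA 0.67 [401.0, 211.0, 40.0, 55.0] [0.617, 0.226, 0.107]
canA 0.47 [310.0, 229.0, 22.0, 25.0] [0.534, -0.021, 0.167]
canA 0.27 [271.0, 267.0, 23.0, 35.0] [0.543, -0.148, 0.136]
[... 2199 characters left out ...]
.43 [381.0, 189.0, 21.0, 26.0] [0.534, -0.24, 0.126]
brush 0.78 [376.0, 290.0, 24.0, 60.0] [0.389, -0.052, 0.021]
brush 0.66 [383.0, 156.0, 34.0, 48.0] [0.631, -0.376, 0.101]
tin 0.79 [331.0, 300.0, 30.0, 37.0] [0.438, 0.055, 0.042]
spray 0.67 [435.0, 152.0, 28.0, 62.0] [0.532, -0.479, 0.107]
podjar 0.72 [330.0, 300.0, 33.0, 34.0] [0.44, 0.059, 0.044]
podjar 0.57 [382.0, 158.0, 34.0, 48.0] [0.633, -0.375, 0.093]
mug 0.96 [207.0, 235.0, 31.0, 49.0] [0.774, 0.134, 0.08]
wrist [[407.692990769904, 0.0, 312.9209736884332], [0.0, 407.692990769904, 235.51540561370587], [0.0, 0.0, 1.0]] [[0.43, -0.861, -0.273, 0.306], [-0.903, -0.41, -0.13, -0.464], [0.0, 0.303, -0.953, 0.374], [0.0, 0.0, 0.0, 1.0]]
```

View pics/scene0.png

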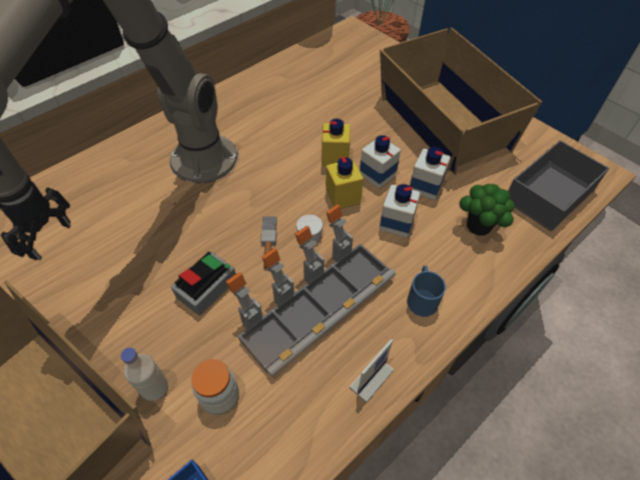

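View pics/side0.png

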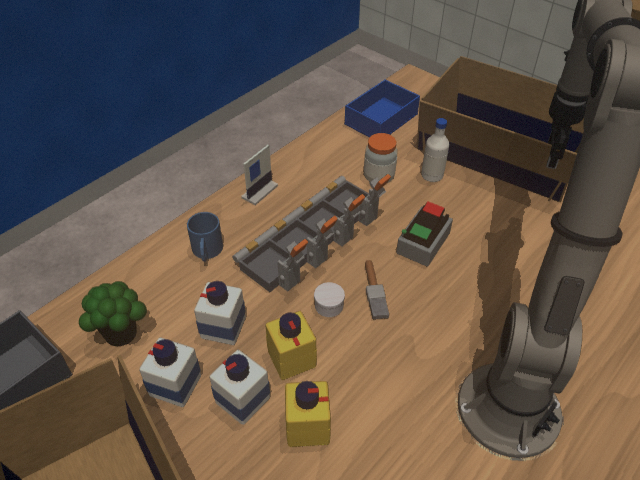

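The three white/blue canisters are at scene (380,160), (431,172) and (400,210). The yellow ones at (335,145) and (344,185) are decoys. The dock, with four open catches, runs from (270,340) to (365,275), and the pump is at (202,275) with green and red ends. Next I measure from both clouds.

```bash
cat > meas.py <<'E'
from h import *
def cans(n,im,d,K,T,verbose=True):
    W=cloud(d,K,T); hsv=cv2.cvtColor(im,cv2.COLOR_RGB2HSV).astype(int); H,S,V=[hsv[...,i] for i in range(3)]
    z=W[...,2]
    m=((z>.1)&(z<.122)&(S<70)&(V>70)&(W[...,0]>.2)&(W[...,1]>-.3)).astype(np.uint8)
    k,l,st,_=cv2.connectedComponentsWithStats(m)
    red=((H<8)|(H>172))&(S>130)&(V>60)
    out=[]
    for i in range(1,k):
        if st[i,4]<60: continue
        P=W[l==i]; r=cv2.minAreaRect((P[:,:2]*1000).astype(np.float32))
        c=np.array(r[0])/1000
        if not(60<max(r[1])<110): continue
        near=np.hypot(W[...,0]-c[0],W[...,1]-c[1])<.075
        cap=near&(z>.132)&(z<.155); bar=cap&red; mk=near&(z>.1)&(z<.125)&red
        f=lambda M:W[M].mean(0).round(4).tolist() if M.any() else None
        C=W[cap][:,:2].mean(0) if cap.any() else c
        print(n,'can',c.round(4),'size',np.round(r[1]),'ang',round(r[2],1),'z',round(float(np.median(P[:,2])),4),'capN',cap.sum(),f(cap),'bar',bar.sum(),f(bar),'mark',mk.sum(),f(mk))
        if mk.any() and bar.sum()>5:
            B=W[bar][:,:2]; o=B.mean(0)-c; ma=np.degrees(np.arctan2(*(W[mk].mean(0)[:2]-c)[::-1]))
            u=np.linalg.svd(B-B.mean(0))[2][0]; print('   mark ang',round(ma,1),'bar centre ang',np.degrees(np.arctan2(o[1],o[0])).round(1),np.hypot(*o).round(4),'bar axis',np.degrees(np.arctan2(u[1],u[0])).round(1))
E
python3 - <<'E'
from meas import *
for n in("scene","side"):
    a=np.load(f'/tmp/{n}.npz'); im,d,K,T=a['im'],a['d'],a['K'],a['T']; cans(n,im,d,K,T)
    W=cloud(d,K,T); z=W[...,2]; hsv=cv2.cvtColor(im,cv2.COLOR_RGB2HSV).astype(int); H,S,V=[hsv[...,i] for i in range(3)]
    box=(abs(W[...,0]-.41)<.12)&(abs(W[...,1]+.265)<.12)&(z>.06)&(z<.12)
    for nm,m in(('red',((H<8)|(H>172))&(S>130)),('grn',(H>45)&(H<90)&(S>100)),('all',z>.04)):
        m=m&box; print(nm,m.sum(),W[m].mean(0).round(4)); 
    r=cv2.minAreaRect((W[box][:,:2]*1000).astype(np.float32)); print('box',r)
    org=(H>5)&(H<18)&(S>150)&(z>.11)&(abs(W[...,0]-.54)<.06)&(W[...,1]>-.3)&(W[...,1]<.12)
    k,l,st,_=cv2.connectedComponentsWithStats(org.astype(np.uint8))
    for i in range(1,k):
        if st[i,4]>25: print('pad',W[l==i].mean(0).round(4),W[l==i].min(0).round(3),W[l==i].max(0).round(3))
    dk=(z>.025)&(z<.037)&(W[...,0]>.5)&(W[...,0]<.8)&(W[...,1]>-.36)&(W[...,1]<.16)&(S<60)
    k,l,st,_=cv2.connectedComponentsWithStats(cv2.dilate(dk.astype(np.uint8),np.ones((3,3))))
    i=1+st[1:,4].argmax(); P=W[(l==i)&dk]; print('dock',cv2.minAreaRect((P[:,:2]*1000).astype(np.float32)),np.nanpercentile(P,[2,50,98],axis=0).round(3).tolist())
    fl=(z>.002)&(z<.014)&(W[...,0]>.52)&(W[...,0]<.72)&(W[...,1]>-.3)&(W[...,1]<.14)&(S<70); print('floor z',np.median(z[fl]))
E
python3 - <<'E'
import cv2
a=cv2.imread('pics/scene0.png')[120:240,320:460];b=cv2.imread('pics/side0.png')[270:420,130:340]
a=cv2.resize(a,None,fx=3.4,fy=3.4,interpolation=2);b=cv2.resize(b,None,fx=2.72,fy=2.72,interpolation=2)[:408]
b=cv2.resize(b,(324*408//408*1,b.shape[0]*324//b.shape[1])) if 0 else b
w=cv2.hconcat([a[:,:400],b[:, :400]]); cv2.imwrite('pics/crop1.png',w)
E
```

```text
scene can [0.4236 0.3518] size [86. 89.] ang 2.9 z 0.1095 capN 174 [0.4242, 0.3508, 0.1427] bar 17 [0.4245, 0.3658, 0.1452] mark 8 [0.4522, 0.3554, 0.1116]
   mark ang 7.1 bar centre ang 86.5 0.0141 bar axis -98.1
scene can [0.5543 0.4227] size [85. 84.] ang 20.6 z 0.1096 capN 184 [0.5551, 0.4222, 0.1431] bar 20 [0.5634, 0.4323, 0.1457] mark 10 [0.5794, 0.4367, 0.1133]
   mark ang 29.1 bar centre ang 46.4 0.0132 bar axis 26.8
scene can [0.5904 0.2557] size [84. 87.] ang 28.2 z 0.1096 capN 214 [0.5915, 0.2538, 0.1428] bar 24 [0.5952, 0.2672, 0.1454] mark 12 [0.6146, 0.2709, 0.1125]
   mark ang 32.0 bar centre ang 67.5 0.0125 bar axis -114.6
scene can [ 0.8618 -0.1218] size [ 5. 97.] ang 3.1 z 0.1129 capN 116 [0.8594, -0.1217, 0.135] bar 0 None mark 0 None
red 239 [ 0.4132 -0.2978  0.0972]
grn 204 [ 0.4023 -0.2287  0.0786]
all 1205 [ 0.4134 -0.2705  0.0803]
box ((458.3466796875, -249.6973419189453), (204.90892028808594, 132.60552978515625), 21.693408966064453)
pad [0.5352 0.0595 0.1592] [0.523 0.041 0.142] [0.545 0.081 0.174]
pad [ 0.5352 -0.0422  0.159 ] [ 0.521 -0.059  0.141] [ 0.544
[... 1145 characters left out ...]
4085 -0.2981  0.0968]
grn 213 [ 0.3984 -0.2286  0.0778]
all 1156 [ 0.4006 -0.2585  0.081 ]
box ((453.2533264160156, -243.71119689941406), (205.64073181152344, 133.2521514892578), 19.40209197998047)
pad [ 0.5248 -0.2328  0.1609] [ 0.518 -0.259  0.139] [ 0.537 -0.218  0.177]
pad [ 0.525  -0.1332  0.1617] [ 0.518 -0.16   0.139] [ 0.537 -0.117  0.173]
pad [ 0.5256 -0.0336  0.1619] [ 0.519 -0.059  0.138] [ 0.538 -0.016  0.174]
pad [0.5263 0.066  0.1624] [0.519 0.043 0.138] [0.537 0.084 0.173]
dock ((630.324462890625, -90.65280151367188), (161.48431396484375, 413.39923095703125), 0.614549458026886) [[0.554, -0.29, 0.025], [0.681, -0.043, 0.031], [0.704, 0.113, 0.037]]
floor z 0.0077051490262480815
```

View pics/crop1.png

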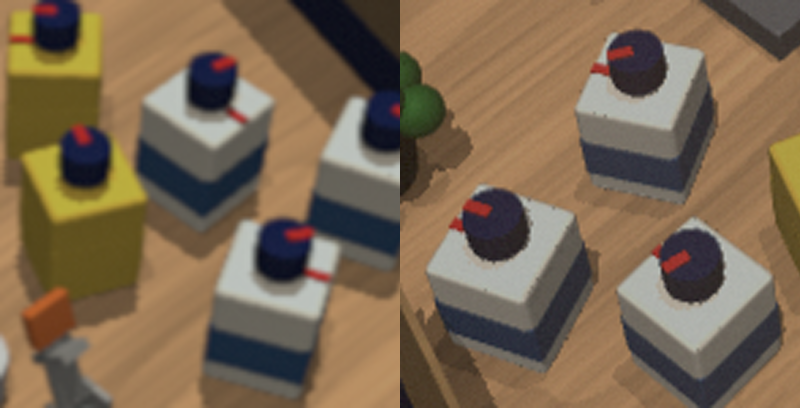

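The crop shows the near canister (left panel, cap at (212,80)) with its bar about 80° off the mark. The one at left-panel (283,247) is roughly 30° off, and the far one at right-panel (495,222) is about tight. I'll check the angles from close by later. First, the pump's red end, which is raised at z 0.097.

```bash
python3 -m handwheel '[{"claw":-1,"dx":0.022,"dy":0.025},{"claw":-1,"dx":0.022,"dy":0.025},{"claw":-1,"dx":0.022,"dy":0.025},{"claw":-1,"dx":0.022,"dy":0.025},{"claw":-1,"dx":0.022,"dy":0.025},{"claw":-1,"dx":0.022,"dy":0.025},{"claw":-1,"dx":0.022,"dy":0.025},{"claw":-1,"dx":0.021,"dy":0.024}]' 40
python3 -m handwheel '[{"claw":-1,"dz":-0.03},{"claw":-1,"dz":-0.03},{"claw":-1,"dz":-0.03},{"claw":-1,"dz":-0.02},{"claw":-1}]'
python3 - <<'E'
from h import *
grab('wrist','w1.png'); print(cams.calibration('wrist')['world_from_camera'][:3])
E
```

```text
[[ 4.29899547e-01 -8.60567849e-01 -2.73147135e-01  3.06174309e-01]
 [-9.02876724e-01 -4.09753850e-01 -1.30059229e-01 -4.63592543e-01]
 [ 1.70034872e-06  3.02530594e-01 -9.53139675e-01  3.74321990e-01]]schema error: expected keys claw, dx, dy, dz, ax, ay, az
schema error: expected keys claw, dx, dy, dz, ax, ay, az
```

View pics/w1.png

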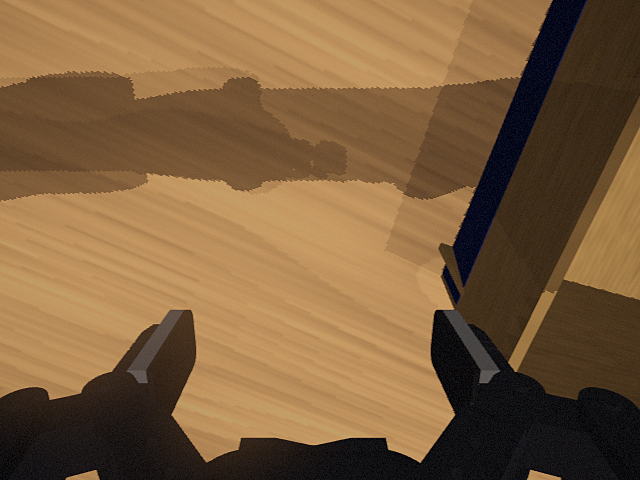

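The move was refused because every row needs all seven keys. The picture only shows the empty table at the start pose.

```bash
python3 -m handwheel '[{"claw":-1,"dx":0.022,"dy":0.025,"dz":0,"ax":0,"ay":0,"az":0},{"claw":-1,"dx":0.022,"dy":0.025,"dz":0,"ax":0,"ay":0,"az":0},{"claw":-1,"dx":0.022,"dy":0.025,"dz":0,"ax":0,"ay":0,"az":0},{"claw":-1,"dx":0.022,"dy":0.025,"dz":0,"ax":0,"ay":0,"az":0},{"claw":-1,"dx":0.022,"dy":0.025,"dz":0,"ax":0,"ay":0,"az":0},{"claw":-1,"dx":0.022,"dy":0.025,"dz":0,"ax":0,"ay":0,"az":0},{"claw":-1,"dx":0.022,"dy":0.025,"dz":0,"ax":0,"ay":0,"az":0},{"claw":-1,"dx":0.022,"dy":0.024,"dz":0,"ax":0,"ay":0,"az":0}]' 40
python3 -m handwheel '[{"claw":-1,"dx":0,"dy":0,"dz":-0.03,"ax":0,"ay":0,"az":0},{"claw":-1,"dx":0,"dy":0,"dz":-0.03,"ax":0,"ay":0,"az":0},{"claw":-1,"dx":0,"dy":0,"dz":-0.03,"ax":0,"ay":0,"az":0},{"claw":-1,"dx":0,"dy":0,"dz":-0.03,"ax":0,"ay":0,"az":0},{"claw":-1,"dx":0,"dy":0,"dz":0,"ax":0,"ay":0,"az":0}]'
```

```text
time_s: 2.0
tool_pos: [0.4125, -0.2968, 0.2535]
eef_rot: [0.976, 0.22, 0.0, 0.0]
ft_force: [0.6, -0.4, -0.3]
finger_gap: -0.001
time_s: 2.5
tool_pos: [0.4086, -0.2959, 0.1294]
eef_rot: [0.976, 0.22, -0.003, -0.004]
ft_force: [-1.4, -0.2, -0.3]
finger_gap: -0.002
```

```bash
python3 -m handwheel '[{"claw":-1,"dx":0.001,"dy":-0.002,"dz":-0.01,"ax":0,"ay":0,"az":0},{"claw":-1,"dx":0,"dy":0,"dz":-0.01,"ax":0,"ay":0,"az":0},{"claw":-1,"dx":0,"dy":0,"dz":-0.008,"ax":0,"ay":0,"az":0},{"claw":-1,"dx":0,"dy":0,"dz":0,"ax":0,"ay":0,"az":0},{"claw":-1,"dx":0,"dy":0,"dz":0,"ax":0,"ay":0,"az":0}]'
python3 -m handwheel '[{"claw":-1,"dx":0,"dy":0,"dz":0.03,"ax":0,"ay":0,"az":0},{"claw":-1,"dx":0,"dy":0,"dz":0.04,"ax":0,"ay":0,"az":0},{"claw":-1,"dx":0,"dy":0,"dz":0.04,"ax":0,"ay":0,"az":0},{"claw":1,"dx":-0.02,"dy":0.02,"dz":0.04,"ax":0,"ay":0,"az":0},{"claw":1,"dx":0,"dy":0.04,"dz":0.03,"ax":0,"ay":0,"az":0},{"claw":1,"dx":0,"dy":0.04,"dz":0.03,"ax":0,"ay":0,"az":0}]'
python3 - <<'E'
from meas import *
for n in("scene","side"):
    im,d,K,T=grab(n)
    W=cloud(d,K,T); z=W[...,2]; hsv=cv2.cvtColor(im,cv2.COLOR_RGB2HSV).astype(int); H,S,V=[hsv[...,i] for i in range(3)]
    box=(abs(W[...,0]-.41)<.1)&(abs(W[...,1]+.265)<.1)&(z>.06)&(z<.12)
    for nm,m in(('red',((H<8)|(H>172))&(S>130)),('grn',(H>45)&(H<90)&(S>100))):
        m=m&box; print(nm,m.sum(),W[m].mean(0).round(4))
E
```

```text
time_s: 3.0
tool_pos: [0.4124, -0.2993, 0.105]
eef_rot: [0.976, 0.22, -0.0, -0.001]
ft_force: [0.1, -0.3, 0.8]
finger_gap: -0.001
time_s: 3.6
tool_pos: [0.392, -0.199, 0.3171]
eef_rot: [0.976, 0.218, 0.0, 0.0]
ft_force: [1.1, 0.7, 0.2]
finger_gap: 0.506
red 261 [ 0.4125 -0.3041  0.0784]
grn 225 [ 0.4037 -0.2349  0.0956]
red 107 [ 0.4095 -0.3031  0.0794]
grn 117 [ 0.4008 -0.2321  0.0956]
```

Pump is off (red z 0.079, green 0.096). Now a look down at the dock, then on to the canisters.

```bash
python3 -m handwheel '[{"claw":1,"dx":0.03,"dy":0.02,"dz":0,"ax":0,"ay":0,"az":0},{"claw":1,"dx":0.03,"dy":0.02,"dz":0.01,"ax":0,"ay":0,"az":0},{"claw":1,"dx":0.03,"dy":0.02,"dz":0.01,"ax":0,"ay":0,"az":0},{"claw":1,"dx":0.03,"dy":0.02,"dz":0.01,"ax":0,"ay":0,"az":0},{"claw":1,"dx":0.03,"dy":0.02,"dz":0,"ax":0,"ay":0,"az":0},{"claw":1,"dx":0.02,"dy":0.02,"dz":0,"ax":0,"ay":0,"az":0},{"claw":1,"dx":0,"dy":0,"dz":0,"ax":0,"ay":0,"az":0},{"claw":1,"dx":0,"dy":0,"dz":0,"ax":0,"ay":0,"az":0}]'
python3 - <<'E'
from meas import *
im,d,K,T=grab('wrist','w2.png'); np.savez('/tmp/w2',im=im,d=d,K=K,T=T); print(T[:3,3])
W=cloud(d,K,T); z=W[...,2]
fl=(z>.002)&(z<.014); wl=(z>.026)&(z<.038)
# profiles: along x for columns at bay ys; along y at bay x
for y in (.06,-.04,-.14,-.24):
    m=wl&(abs(W[...,1]-y)<.03)&(W[...,0]>.5)&(W[...,0]<.75); h,e=np.histogram(W[m][:,0],np.arange(.5,.76,.004)); print(y,[(round(float(a),3),int(b)) for a,b in zip(e,h) if b>20])
m=wl&(abs(W[...,0]-.62)<.03)&(W[...,1]<.14); h,e=np.histogram(W[m][:,1],np.arange(-.32,.16,.004)); print([(round(float(a),3),int(b)) for a,b in zip(e,h) if b>20])
E
```

```text
time_s: 4.5
tool_pos: [0.5625, -0.0798, 0.3443]
eef_rot: [0.975, 0.22, -0.001, -0.0]
ft_force: [-0.0, -0.6, -0.7]
finger_gap: 0.999
[ 0.63320726 -0.04630533  0.46521534]
0.06 [(0.584, 212), (0.588, 234), (0.684, 163), (0.688, 98), (0.692, 75)]
-0.04 [(0.584, 221), (0.588, 179), (0.684, 304), (0.688, 191), (0.692, 149), (0.708, 43), (0.712, 97)]
-0.14 [(0.58, 29), (0.584, 210), (0.588, 135), (0.68, 58), (0.684, 255), (0.688, 150), (0.692, 123), (0.708, 74), (0.712, 63)]
-0.24 [(0.58, 58), (0.584, 189), (0.588, 96), (0.68, 84), (0.684, 230), (0.688, 139), (0.692, 87), (0.708, 79), (0.712, 33)]
[(-0.292, 135), (-0.288, 336), (-0.192, 152), (-0.188, 284), (-0.092, 173), (-0.088, 220), (0.008, 241), (0.012, 198), (0.108, 390), (0.112, 213)]
```

View pics/w2.png

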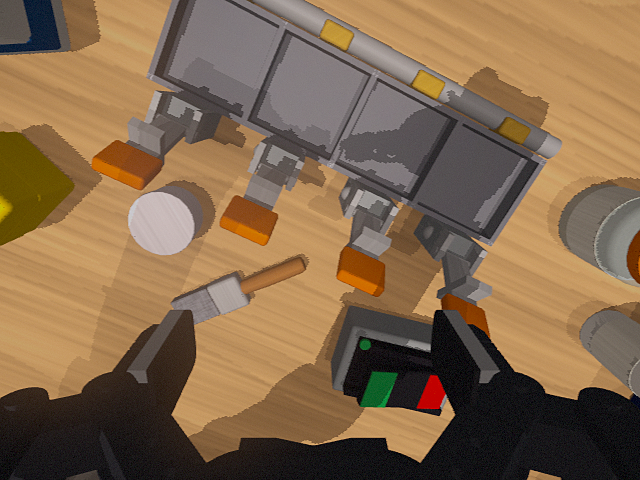

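The wrist view shows the dock's four bays empty with all four catches open, the pump with the red end down, and the brush and tin clear. Bay centres come out at x≈0.638, y≈0.0615/−0.0385/−0.1385/−0.2385, floor at 0.008. Next I move to view the canisters.

```bash
python3 -m handwheel '[{"claw":1,"dx":-0.006,"dy":0.042,"dz":0,"ax":0,"ay":0,"az":0.113},{"claw":1,"dx":-0.006,"dy":0.042,"dz":0,"ax":0,"ay":0,"az":0.113},{"claw":1,"dx":-0.006,"dy":0.042,"dz":0,"ax":0,"ay":0,"az":0.113},{"claw":1,"dx":-0.006,"dy":0.042,"dz":0,"ax":0,"ay":0,"az":0.113},{"claw":1,"dx":-0.006,"dy":0.042,"dz":0,"ax":0,"ay":0,"az":0.113},{"claw":1,"dx":-0.006,"dy":0.042,"dz":0,"ax":0,"ay":0,"az":0.113},{"claw":1,"dx":-0.006,"dy":0.042,"dz":0,"ax":0,"ay":0,"az":0.113},{"claw":1,"dx":-0.006,"dy":0.042,"dz":0,"ax":0,"ay":0,"az":0.113}]'
python3 -m handwheel '[{"claw":1,"dx":-0.006,"dy":0.042,"dz":0,"ax":0,"ay":0,"az":0.113},{"claw":1,"dx":-0.006,"dy":0.042,"dz":0,"ax":0,"ay":0,"az":0.113},{"claw":1,"dx":0,"dy":0,"dz":0,"ax":0,"ay":0,"az":0},{"claw":1,"dx":0,"dy":0,"dz":0,"ax":0,"ay":0,"az":0}]'
python3 - <<'E'
from meas import *
print(status.state()['q'].round(3))
im,d,K,T=grab('wrist','w3.png'); np.savez('/tmp/w3',im=im,d=d,K=K,T=T); cans('wrist',im,d,K,T)
E
```

```text
time_s: 5.35
tool_pos: [0.5147, 0.2552, 0.3457]
eef_rot: [0.781, 0.624, -0.0, 0.001]
ft_force: [-0.3, 0.4, 0.3]
finger_gap: 1.0
time_s: 5.75
tool_pos: [0.5026, 0.3396, 0.3451]
eef_rot: [0.706, 0.708, -0.0, 0.001]
ft_force: [-0.2, -1.0, 0.7]
finger_gap: 0.999
[-0.223  0.485 -0.678  1.131  0.298  1.62  -0.825]
wrist can [0.5542 0.4285] size [84. 84.] ang 22.6 z 0.1101 capN 2887 [0.5535, 0.4288, 0.1444] bar 356 [0.5648, 0.433, 0.1456] mark 156 [0.5862, 0.4418, 0.1116]
   mark ang 22.6 bar centre ang 23.1 0.0116 bar axis -156.7
wrist can [0.4238 0.3561] size [83. 84.] ang 2.8 z 0.11 capN 2435 [0.4243, 0.3572, 0.144] bar 310 [0.4257, 0.3673, 0.1455] mark 223 [0.4543, 0.3574, 0.1115]
   mark ang 2.4 bar centre ang 80.2 0.0113 bar axis -101.8
wrist can [0.5906 0.2608] size [83. 83.] ang 28.4 z 0.1101 capN 2034 [0.5893, 0.2623, 0.1436] bar 240 [0.5969, 0.2696, 0.1456] mark 182 [0.6183, 0.2746, 0.1115]
   mark ang 26.5 bar centre ang 54.6 0.0109 bar axis -120.5
```

View pics/w3.png

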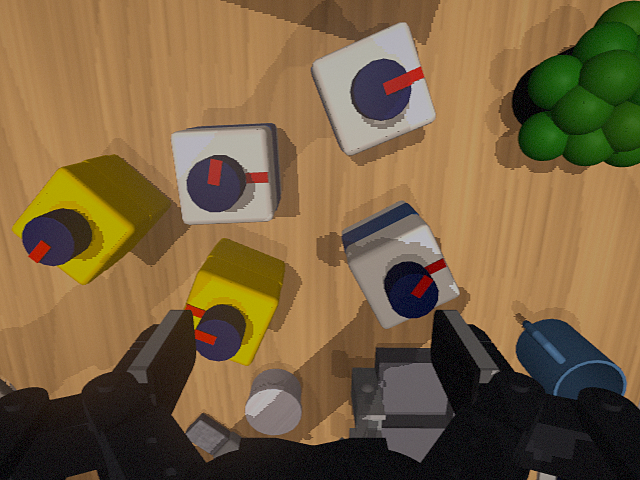

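The wrist view is clear. The far canister's bar at (400,82) is in line with its mark, so it is tight. The left canister's bar at (215,172) is about 78° off. The near canister's bar at (424,285) is about 29° off (roughly 0.5 rad). The yellow ones are not meant. I start with the near canister at (0.590, 0.259).

```bash
python3 -m handwheel '[{"claw":1,"dx":0.029,"dy":-0.027,"dz":0,"ax":0,"ay":0,"az":0},{"claw":1,"dx":0.029,"dy":-0.027,"dz":-0.01,"ax":0,"ay":0,"az":0},{"claw":1,"dx":0.029,"dy":-0.027,"dz":-0.02,"ax":0,"ay":0,"az":0},{"claw":1,"dx":0,"dy":0,"dz":-0.04,"ax":0,"ay":0,"az":0},{"claw":1,"dx":0,"dy":0,"dz":-0.04,"ax":0,"ay":0,"az":0},{"claw":1,"dx":0,"dy":0,"dz":-0.03,"ax":0,"ay":0,"az":0},{"claw":1,"dx":0,"dy":0,"dz":0,"ax":0,"ay":0,"az":0},{"claw":1,"dx":0,"dy":0,"dz":0,"ax":0,"ay":0,"az":0}]'
python3 - <<'E'
from meas import *
im,d,K,T=grab('wrist','w4.png'); W=cloud(d,K,T); z=W[...,2]
m=(abs(W[...,0]-.59)<.04)&(abs(W[...,1]-.26)<.04)&(z>.138)&(z<.15)
P=W[m]; print(m.sum(),P.mean(0).round(4),P.min(0).round(4),P.max(0).round(4), cv2.minEnclosingCircle((P[:,:2]*1000).astype(np.float32)))
E
```

```text
time_s: 6.6
tool_pos: [0.5907, 0.2567, 0.206]
eef_rot: [0.708, 0.707, -0.0, 0.001]
ft_force: [0.3, -0.9, 1.2]
finger_gap: 0.996
6053 [0.5908 0.2611 0.1444] [0.5691 0.2378 0.138 ] [0.6125 0.2815 0.1478] ((590.6956787109375, 259.485107421875), 22.037233352661133)
```

```bash
python3 -m handwheel '[{"claw":1,"dx":0,"dy":0.003,"dz":-0.04,"ax":0,"ay":0,"az":0},{"claw":1,"dx":0,"dy":0,"dz":-0.028,"ax":0,"ay":0,"az":0},{"claw":1,"dx":0,"dy":0,"dz":0,"ax":0,"ay":0,"az":0},{"claw":-1,"dx":0,"dy":0,"dz":0,"ax":0,"ay":0,"az":0},{"claw":-1,"dx":0,"dy":0,"dz":0,"ax":0,"ay":0,"az":0},{"claw":-1,"dx":0,"dy":0,"dz":0,"ax":0,"ay":0,"az":0},{"claw":-1,"dx":0,"dy":0,"dz":0,"ax":0,"ay":0,"az":0},{"claw":-1,"dx":0,"dy":0,"dz":0,"ax":0,"ay":0,"az":0}]' 60
python3 -m handwheel '[{"claw":-1,"dx":0,"dy":0,"dz":0,"ax":0,"ay":0,"az":-0.1},{"claw":-1,"dx":0,"dy":0,"dz":0,"ax":0,"ay":0,"az":-0.1},{"claw":-1,"dx":0,"dy":0,"dz":0,"ax":0,"ay":0,"az":-0.1},{"claw":-1,"dx":0,"dy":0,"dz":0,"ax":0,"ay":0,"az":-0.1},{"claw":-1,"dx":0,"dy":0,"dz":0,"ax":0,"ay":0,"az":0},{"claw":-1,"dx":0,"dy":0,"dz":0,"ax":0,"ay":0,"az":0}]'
python3 -c "
from h import *; s=status.state(); print(s['torque'],s['q'])"
python3 -m handwheel '[{"claw":-1,"dx":0,"dy":0,"dz":0,"ax":0,"ay":0,"az":-0.08},{"claw":-1,"dx":0,"dy":0,"dz":0,"ax":0,"ay":0,"az":-0.08},{"claw":-1,"dx":0,"dy":0,"dz":0,"ax":0,"ay":0,"az":-0.08},{"claw":-1,"dx":0,"dy":0,"dz":0,"ax":0,"ay":0,"az":0},{"claw":-1,"dx":0,"dy":0,"dz":0,"ax":0,"ay":0,"az":0}]'
python3 - <<'E'
from meas import *
print(status.state()['torque'])
for n in('scene','side','wrist'): cans(n,*grab(n,n+'5.png'))
E
```

```text
time_s: 7.45
tool_pos: [0.5906, 0.2629, 0.1404]
eef_rot: [0.706, 0.708, 0.002, 0.001]
ft_force: [-2.1, -1.0, 5.6]
finger_gap: 0.499
time_s: 8.05
tool_pos: [0.5919, 0.2626, 0.1403]
eef_rot: [0.833, 0.554, 0.003, 0.001]
ft_force: [0.2, -0.6, 6.3]
finger_gap: 0.498
[-0.1093826  -0.26816975 -0.04788665] [-0.12219355  0.63951467 -0.52389333  1.37237309  0.32674885  1.20900395
 -1.07034538]
time_s: 8.55
tool_pos: [0.5919, 0.2626, 0.1403]
eef_rot: [0.893, 0.45, 0.003, 0.001]
ft_force: [0.4, -0.6, 6.2]
finger_gap: 0.498
[-0.21529824 -0.30422285 -0.02595835]
scene can [0.4221 0.3513] size [84. 84.] ang 3.3 z 0.1097 capN 175 [0.4243, 0.3503, 0.1427] bar 18 [0.4242, 0.3665, 0.1451] mark 8 [0.4521, 0.3554, 0.1115]
   mark ang 7.9 bar centre ang 82.1 0.0153 bar axis 82.0
scene can [0.571  0.4105] size [62. 46.] ang 23.4 z 0.1095 capN 162 [0.5569, 0.4236, 0.143] bar 19 [0.5634, 0.4318, 0.1463] mark 10 [0.5789, 0.4376, 0.1123]
   mark ang 73.8 bar centre ang 109.6 0.0227 bar axis -127.1
scene can [0.5899 0.2551] size [84. 86.] ang 22.3 z 0.1096 capN 161 [0.591, 0.2474, 0.1428] bar 0 None mark 8 [0.
[... 317 characters left out ...]
22.6 z 0.1081 capN 390 [0.5489, 0.4279, 0.1418] bar 45 [0.5616, 0.4312, 0.1441] mark 16 [0.5841, 0.4407, 0.1101]
   mark ang 21.5 bar centre ang 18.5 0.0118 bar axis -157.9
side can [0.4197 0.3552] size [86. 85.] ang 1.8 z 0.1084 capN 404 [0.4179, 0.3558, 0.1423] bar 49 [0.4228, 0.3657, 0.1438] mark 12 [0.4577, 0.3569, 0.1109]
   mark ang 2.6 bar centre ang 73.7 0.011 bar axis 72.1
wrist can [0.561  0.3961] size [69. 21.] ang 23.0 z 0.1093 capN 0 None bar 0 None mark 0 None
wrist can [0.5908 0.2607] size [83. 83.] ang 22.3 z 0.11 capN 16450 [0.5932, 0.2639, 0.1439] bar 1630 [0.6013, 0.2644, 0.1455] mark 1052 [0.6187, 0.2715, 0.1116]
   mark ang 21.2 bar centre ang 19.8 0.0112 bar axis -157.3
```

Bar axis 22.7° against mark 22.2°, so this cap is tight; at its stop the canister turned 6° along with it. Now I lift it and carry it to bay2, turning −0.39 rad to square it.

```bash
python3 -m handwheel '[{"claw":-1,"dx":0,"dy":0,"dz":0.02,"ax":0,"ay":0,"az":0},{"claw":-1,"dx":0,"dy":0,"dz":0.035,"ax":0,"ay":0,"az":0},{"claw":-1,"dx":0.01,"dy":0,"dz":0.035,"ax":0,"ay":0,"az":0},{"claw":-1,"dx":0.02,"dy":-0.02,"dz":0.01,"ax":0,"ay":0,"az":-0.06},{"claw":-1,"dx":0.016,"dy":-0.03,"dz":0,"ax":0,"ay":0,"az":-0.06},{"claw":-1,"dx":0,"dy":-0.035,"dz":0,"ax":0,"ay":0,"az":-0.06},{"claw":-1,"dx":0,"dy":-0.035,"dz":0,"ax":0,"ay":0,"az":-0.06},{"claw":-1,"dx":0,"dy":-0.035,"dz":0,"ax":0,"ay":0,"az":-0.06}]'
python3 -m handwheel '[{"claw":-1,"dx":0,"dy":-0.035,"dz":0,"ax":0,"ay":0,"az":-0.06},{"claw":-1,"dx":0,"dy":-0.035,"dz":0,"ax":0,"ay":0,"az":-0.03},{"claw":-1,"dx":0,"dy":-0.035,"dz":0,"ax":0,"ay":0,"az":0},{"claw":-1,"dx":0,"dy":-0.035,"dz":0,"ax":0,"ay":0,"az":0},{"claw":-1,"dx":0,"dy":-0.035,"dz":0,"ax":0,"ay":0,"az":0},{"claw":-1,"dx":0,"dy":-0.04,"dz":0,"ax":0,"ay":0,"az":0},{"claw":-1,"dx":0,"dy":-0.03,"dz":0,"ax":0,"ay":0,"az":0},{"claw":-1,"dx":0,"dy":0,"dz":0,"ax":0,"ay":0,"az":0}]'
python3 -m handwheel '[{"claw":-1,"dx":0,"dy":0,"dz":-0.02,"ax":0,"ay":0,"az":0},{"claw":-1,"dx":0,"dy":0,"dz":0,"ax":0,"ay":0,"az":0},{"claw":-1,"dx":0,"dy":0,"dz":0,"ax":0,"ay":0,"az":0}]'
python3 - <<'E'
from meas import *
s=status.state();print(s['tool_pos'],s['torque'],s['ft_force'])
im,d,K,T=grab('wrist','w6.png'); 
def shoulder(im,d,K,T):
    W=cloud(d,K,T); z=W[...,2]; t=status.state()['tool_pos']
    hsv=cv2.cvtColor(im,cv2.COLOR_RGB2HSV).astype(int);S,V=hsv[...,1],hsv[...,2]
    m=(abs(W[...,0]-t[0])<.07)&(abs(W[...,1]-t[1])<.07)&(abs(z-(t[2]-.03))<.01)&(S<70)&(V>70)
    print(cv2.minAreaRect((W[m][:,:2]*1000).astype(np.float32)),np.median(z[m]))
shoulder(im,d,K,T)
for n in('scene','side'): shoulder(*grab(n,n+'6.png'))
W=cloud(d,K,T);z=W[...,2];wl=(z>.026)&(z<.038)
m=wl&(W[...,0]>.595)&(W[...,0]<.68)&(W[...,1]<.14); h,e=np.histogram(W[m][:,1],np.arange(-.32,.16,.004)); print([(round(float(a),3),int(b)) for a,b in zip(e,h) if b>40])
m=wl&(abs((W[...,1]+.0385+.05)%.1-.05)<.03)&(W[...,0]>.57)&(W[...,0]<.75); h,e=np.histogram(W[m][:,0],np.arange(.5,.76,.004)); print([(round(float(a),3),int(b)) for a,b in zip(e,h) if b>40])
E
```

```text
time_s: 9.5
tool_pos: [0.6343, 0.1054, 0.2349]
eef_rot: [0.95, 0.311, -0.002, -0.0]
ft_force: [-0.1, 0.0, -5.6]
finger_gap: 0.497
time_s: 10.3
tool_pos: [0.6332, -0.1483, 0.2346]
eef_rot: [0.965, 0.263, -0.004, 0.003]
ft_force: [-0.0, -2.4, -6.5]
finger_gap: 0.494
time_s: 10.6
tool_pos: [0.6343, -0.1372, 0.2154]
eef_rot: [0.963, 0.269, -0.002, -0.001]
ft_force: [0.5, 0.5, -5.5]
finger_gap: 0.495
[ 0.63434566 -0.13717759  0.21535898] [-0.02799536 -0.15463102  0.0506349 ] [ 0.5425313   0.52001829 -5.49824402]
((632.2637329101562, -137.9575958251953), (82.53749084472656, 82.61957550048828), 0.025162765756249428) 0.18484645457292265
((632.4741821289062, -140.23983764648438), (84.64452362060547, 85.36910247802734), 0.7249406576156616) 0.1852664121608566
((627.459716796875, -139.05335998535156), (86.36346435546875, 85.35861206054688), 88.79884338378906) 0.18543843593207232
[(-0.292, 364), (-0.288, 824), (-0.192, 77), (-0.188, 108), (-0.092, 513), (-0.088, 419), (0.008, 1039), (0.012, 483), (0.104, 41), (0.108, 452)]
[(0.572, 42), (0.576, 47), (0.58, 75), (0.584, 1018), (0.588, 1167), (0.632, 41), (0.636, 44), (0.64, 46), (0.644, 48), (0.648, 47), (0.652, 52), (0.656, 49), (0.66, 59), (0.664, 55), (0.668, 59), (0.672, 57), (0.676, 57), (0.68, 154), (0.684, 1575), (0.688, 852), (0.692, 506), (0.708, 494), (0.712, 594)]
```

View pics/w6.png

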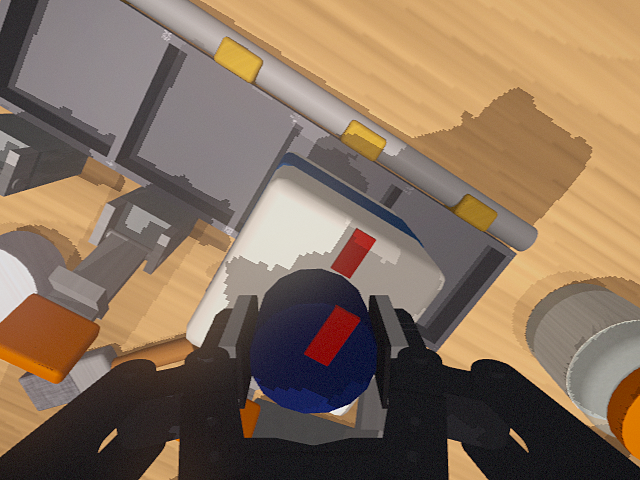

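The canister hangs square (yaw 0) at (0.632, −0.138) with bar and mark in line at (340,320), so x needs +4.5 mm. Lowering.

```bash
python3 -m handwheel '[{"claw":-1,"dx":0.0045,"dy":-0.0005,"dz":-0.01,"ax":0,"ay":0,"az":0},{"claw":-1,"dx":0,"dy":0,"dz":-0.02,"ax":0,"ay":0,"az":0},{"claw":-1,"dx":0,"dy":0,"dz":-0.015,"ax":0,"ay":0,"az":0},{"claw":-1,"dx":0,"dy":0,"dz":-0.01,"ax":0,"ay":0,"az":0},{"claw":-1,"dx":0,"dy":0,"dz":-0.008,"ax":0,"ay":0,"az":0},{"claw":-1,"dx":0,"dy":0,"dz":-0.005,"ax":0,"ay":0,"az":0},{"claw":-1,"dx":0,"dy":0,"dz":0,"ax":0,"ay":0,"az":0},{"claw":-1,"dx":0,"dy":0,"dz":0,"ax":0,"ay":0,"az":0}]'
```

```text
time_s: 11.55
tool_pos: [0.6409, -0.1386, 0.1501]
eef_rot: [0.963, 0.268, 0.001, 0.0]
ft_force: [1.4, -0.1, -6.6]
finger_gap: 0.5
```

```bash
python3 -m handwheel '[{"claw":-1,"dx":-0.001,"dy":0,"dz":-0.002,"ax":0,"ay":0,"az":0},{"claw":-1,"dx":0,"dy":0,"dz":-0.001,"ax":0,"ay":0,"az":0},{"claw":-1,"dx":0,"dy":0,"dz":0,"ax":0,"ay":0,"az":0}]'
python3 -m handwheel '[{"claw":1,"dx":0,"dy":0,"dz":0,"ax":0,"ay":0,"az":0},{"claw":1,"dx":0,"dy":0,"dz":0,"ax":0,"ay":0,"az":0},{"claw":1,"dx":0,"dy":0,"dz":0,"ax":0,"ay":0,"az":0},{"claw":1,"dx":0,"dy":0,"dz":0.03,"ax":0,"ay":0,"az":0},{"claw":1,"dx":0,"dy":0,"dz":0.04,"ax":0,"ay":0,"az":0},{"claw":1,"dx":0,"dy":0,"dz":0.04,"ax":0,"ay":0,"az":0},{"claw":1,"dx":0,"dy":0,"dz":0,"ax":0,"ay":0,"az":0}]'
python3 - <<'E'
from meas import *
cans('wrist',*grab('wrist','w7.png'))
E
```

```text
time_s: 11.85
tool_pos: [0.6402, -0.1382, 0.1484]
eef_rot: [0.963, 0.268, 0.001, 0.001]
ft_force: [-1.1, -0.3, 3.4]
finger_gap: 0.492
time_s: 12.55
tool_pos: [0.6428, -0.1387, 0.2641]
eef_rot: [0.963, 0.268, 0.007, 0.003]
ft_force: [1.2, -0.1, 0.6]
finger_gap: 0.998
wrist can [ 0.6373 -0.1395] size [84. 84.] ang 89.9 z 0.1181 capN 4419 [0.6357, -0.1381, 0.1509] bar 486 [0.649, -0.1396, 0.1535] mark 361 [0.6681, -0.1396, 0.1196]
   mark ang -0.2 bar centre ang -0.6 0.0117 bar axis -179.8
```

The canister is seated with its shoulder at 0.118, centred and tight. Next I push catch2 over.

```bash
python3 -m handwheel '[{"claw":-1,"dx":-0.03,"dy":0,"dz":0,"ax":0,"ay":0,"az":0},{"claw":-1,"dx":-0.03,"dy":0,"dz":0,"ax":0,"ay":0,"az":0},{"claw":-1,"dx":-0.03,"dy":0,"dz":0,"ax":0,"ay":0,"az":0},{"claw":-1,"dx":-0.03,"dy":0,"dz":0,"ax":0,"ay":0,"az":0},{"claw":-1,"dx":-0.03,"dy":0,"dz":0,"ax":0,"ay":0,"az":0},{"claw":-1,"dx":-0.01,"dy":0,"dz":-0.03,"ax":0,"ay":0,"az":0},{"claw":-1,"dx":0,"dy":0,"dz":-0.035,"ax":0,"ay":0,"az":0},{"claw":-1,"dx":0,"dy":0,"dz":-0.03,"ax":0,"ay":0,"az":0}]'
python3 -m handwheel '[{"claw":-1,"dx":0.01,"dy":0,"dz":0,"ax":0,"ay":0,"az":0},{"claw":-1,"dx":0.015,"dy":0,"dz":0,"ax":0,"ay":0,"az":0},{"claw":-1,"dx":0.015,"dy":0,"dz":0,"ax":0,"ay":0,"az":0},{"claw":-1,"dx":0.015,"dy":0,"dz":0,"ax":0,"ay":0,"az":0},{"claw":-1,"dx":0.015,"dy":0,"dz":0,"ax":0,"ay":0,"az":0},{"claw":-1,"dx":0,"dy":0,"dz":0,"ax":0,"ay":0,"az":0}]'
python3 - <<'E'
from meas import *
for n in('scene','side'):
    im,d,K,T=grab(n,n+'8.png');W=cloud(d,K,T); z=W[...,2]; hsv=cv2.cvtColor(im,cv2.COLOR_RGB2HSV).astype(int); H,S,V=[hsv[...,i] for i in range(3)]
    org=(H>5)&(H<18)&(S>150)&(z>.11)&(abs(W[...,0]-.56)<.09)&(W[...,1]>-.3)&(W[...,1]<.12)
    k,l,st,_=cv2.connectedComponentsWithStats(org.astype(np.uint8))
    for i in range(1,k):
        if st[i,4]>15: print('pad',st[i,4],W[l==i].mean(0).round(4))
E
```

```text
time_s: 13.4
tool_pos: [0.4775, -0.1387, 0.1592]
eef_rot: [0.964, 0.268, -0.001, -0.0]
ft_force: [-0.8, 0.6, -0.9]
finger_gap: -0.002
time_s: 14.0
tool_pos: [0.5522, -0.1381, 0.1623]
eef_rot: [0.963, 0.269, 0.002, 0.0]
ft_force: [-0.0, 1.2, -0.1]
finger_gap: 0.001
pad 177 [0.5354 0.0593 0.1596]
pad 171 [ 0.5353 -0.042   0.1587]
pad 101 [ 0.5944 -0.1421  0.1661]
pad 222 [ 0.5342 -0.2405  0.159 ]
pad 97 [ 0.5247 -0.2318  0.1608]
pad 160 [ 0.5855 -0.1336  0.1581]
pad 109 [ 0.5258 -0.0333  0.1621]
pad 120 [0.5262 0.0657 0.1623]
```

Catch2 has snapped over (pad at x 0.59). Next is the far, tight canister. I travel there and re-measure.

```bash
python3 -m handwheel '[{"claw":-1,"dx":-0.03,"dy":0,"dz":0,"ax":0,"ay":0,"az":0},{"claw":-1,"dx":0,"dy":0.01,"dz":0.04,"ax":0,"ay":0,"az":0},{"claw":-1,"dx":0,"dy":0.02,"dz":0.04,"ax":0,"ay":0,"az":0},{"claw":1,"dx":0,"dy":0.03,"dz":0.04,"ax":0,"ay":0,"az":0.08},{"claw":1,"dx":0,"dy":0.04,"dz":0.02,"ax":0,"ay":0,"az":0.08},{"claw":1,"dx":0,"dy":0.045,"dz":0,"ax":0,"ay":0,"az":0.08},{"claw":1,"dx":0,"dy":0.045,"dz":0,"ax":0,"ay":0,"az":0.08},{"claw":1,"dx":0,"dy":0.045,"dz":0,"ax":0,"ay":0,"az":0.08}]'
python3 -m handwheel '[{"claw":1,"dx":0.005,"dy":0.045,"dz":0,"ax":0,"ay":0,"az":0.08},{"claw":1,"dx":0.005,"dy":0.045,"dz":0,"ax":0,"ay":0,"az":0.08},{"claw":1,"dx":0.005,"dy":0.045,"dz":0,"ax":0,"ay":0,"az":0.08},{"claw":1,"dx":0.005,"dy":0.045,"dz":0,"ax":0,"ay":0,"az":0.08},{"claw":1,"dx":0.005,"dy":0.045,"dz":0,"ax":0,"ay":0,"az":0.08},{"claw":1,"dx":0.005,"dy":0.045,"dz":0,"ax":0,"ay":0,"az":0.08},{"claw":1,"dx":0,"dy":0.02,"dz":0,"ax":0,"ay":0,"az":0.06},{"claw":1,"dx":0,"dy":0,"dz":0,"ax":0,"ay":0,"az":0}]'
python3 -m handwheel '[{"claw":1,"dx":0,"dy":0,"dz":0,"ax":0,"ay":0,"az":0},{"claw":1,"dx":0,"dy":0,"dz":0,"ax":0,"ay":0,"az":0}]'
python3 - <<'E'
from meas import *
cans('wrist',*grab('wrist','w9.png')); print(status.state()['q'].round(2))
E
```

```text
time_s: 14.9
tool_pos: [0.5185, 0.0977, 0.3022]
eef_rot: [0.89, 0.455, 0.0, 0.001]
ft_force: [1.0, -0.3, -0.3]
finger_gap: 0.843
time_s: 15.7
tool_pos: [0.5464, 0.3907, 0.3004]
eef_rot: [0.735, 0.678, -0.001, -0.002]
ft_force: [-0.1, -0.3, -0.2]
finger_gap: 1.001
time_s: 15.9
tool_pos: [0.55, 0.3845, 0.3018]
eef_rot: [0.739, 0.674, -0.0, 0.001]
ft_force: [0.4, 0.1, -0.3]
finger_gap: 0.997
wrist can [0.5545 0.4285] size [83. 84.] ang 22.7 z 0.1101 capN 3273 [0.5543, 0.4292, 0.1445] bar 412 [0.565, 0.433, 0.1456] mark 300 [0.5831, 0.4405, 0.1115]
   mark ang 22.8 bar centre ang 23.3 0.0114 bar axis -156.4
wrist can [0.4241 0.3568] size [83. 83.] ang 2.7 z 0.1099 capN 2894 [0.4255, 0.3581, 0.1435] bar 354 [0.4259, 0.3673, 0.1454] mark 245 [0.4543, 0.3574, 0.1116]
   mark ang 1.3 bar centre ang 80.5 0.0107 bar axis -100.8
[-0.31  0.64 -0.66  1.    0.38  1.61 -0.94]
```

```bash
python3 -m handwheel '[{"claw":1,"dx":0.004,"dy":0.043,"dz":0,"ax":0,"ay":0,"az":0},{"claw":1,"dx":0,"dy":0,"dz":-0.04,"ax":0,"ay":0,"az":0},{"claw":1,"dx":0,"dy":0,"dz":-0.04,"ax":0,"ay":0,"az":0},{"claw":1,"dx":0,"dy":0,"dz":-0.04,"ax":0,"ay":0,"az":0},{"claw":1,"dx":0,"dy":0,"dz":-0.028,"ax":0,"ay":0,"az":0},{"claw":1,"dx":0,"dy":0,"dz":-0.011,"ax":0,"ay":0,"az":0},{"claw":1,"dx":0,"dy":0,"dz":0,"ax":0,"ay":0,"az":0},{"claw":1,"dx":0,"dy":0,"dz":0,"ax":0,"ay":0,"az":0}]'
python3 -m handwheel '[{"claw":-1,"dx":0,"dy":0,"dz":0,"ax":0,"ay":0,"az":0},{"claw":-1,"dx":0,"dy":0,"dz":0,"ax":0,"ay":0,"az":0},{"claw":-1,"dx":0,"dy":0,"dz":0,"ax":0,"ay":0,"az":0},{"claw":-1,"dx":0,"dy":0,"dz":0,"ax":0,"ay":0,"az":0},{"claw":-1,"dx":0,"dy":0,"dz":0,"ax":0,"ay":0,"az":0},{"claw":-1,"dx":0,"dy":0,"dz":0,"ax":0,"ay":0,"az":-0.08},{"claw":-1,"dx":0,"dy":0,"dz":0,"ax":0,"ay":0,"az":0}]' 60
python3 - <<'E'
from meas import *
cans('wrist',*grab('wrist','w10.png'))
cans('side',*grab('side','s10.png'))
E
```

```text
time_s: 16.75
tool_pos: [0.5543, 0.4297, 0.1444]
eef_rot: [0.738, 0.675, 0.002, 0.0]
ft_force: [0.5, -0.2, 0.1]
finger_gap: 0.999
time_s: 17.45
tool_pos: [0.5538, 0.4301, 0.1439]
eef_rot: [0.764, 0.645, 0.001, 0.0]
ft_force: [1.1, -1.0, 5.9]
finger_gap: 0.495
wrist can [0.5544 0.4293] size [83. 83.] ang 18.2 z 0.1101 capN 15763 [0.5547, 0.4329, 0.1441] bar 1539 [0.5652, 0.4323, 0.1455] mark 973 [0.5832, 0.4381, 0.1116]
   mark ang 17.0 bar centre ang 15.7 0.0111 bar axis -162.1
side can [0.5499 0.4268] size [85. 86.] ang 17.9 z 0.1083 capN 148 [0.5446, 0.4399, 0.141] bar 2 [0.567, 0.4365, 0.1467] mark 13 [0.5853, 0.439, 0.1099]
side can [0.4185 0.3555] size [84. 84.] ang 3.7 z 0.1084 capN 409 [0.4179, 0.3559, 0.1423] bar 46 [0.4224, 0.3657, 0.1443] mark 11 [0.457, 0.3566, 0.1106]
   mark ang 1.7 bar centre ang 69.1 0.0109 bar axis 79.2
```

The tight cap is confirmed: turning it at once turned the canister. Carrying it to bay1.

```bash
python3 -m handwheel '[{"claw":-1,"dx":0,"dy":0,"dz":0.02,"ax":0,"ay":0,"az":0},{"claw":-1,"dx":0,"dy":0,"dz":0.035,"ax":0,"ay":0,"az":0},{"claw":-1,"dx":0,"dy":-0.02,"dz":0.03,"ax":0,"ay":0,"az":0},{"claw":-1,"dx":0,"dy":-0.035,"dz":0,"ax":0,"ay":0,"az":-0.04},{"claw":-1,"dx":0,"dy":-0.035,"dz":0,"ax":0,"ay":0,"az":-0.04},{"claw":-1,"dx":0.01,"dy":-0.035,"dz":0,"ax":0,"ay":0,"az":-0.04},{"claw":-1,"dx":0.015,"dy":-0.035,"dz":0,"ax":0,"ay":0,"az":-0.04},{"claw":-1,"dx":0.02,"dy":-0.035,"dz":0,"ax":0,"ay":0,"az":-0.04}]'
python3 -m handwheel '[{"claw":-1,"dx":0.02,"dy":-0.035,"dz":0,"ax":0,"ay":0,"az":-0.04},{"claw":-1,"dx":0.0185,"dy":-0.035,"dz":0,"ax":0,"ay":0,"az":-0.04},{"claw":-1,"dx":0,"dy":-0.035,"dz":0,"ax":0,"ay":0,"az":-0.04},{"claw":-1,"dx":0,"dy":-0.035,"dz":0,"ax":0,"ay":0,"az":0},{"claw":-1,"dx":0,"dy":-0.035,"dz":0,"ax":0,"ay":0,"az":0},{"claw":-1,"dx":0,"dy":-0.035,"dz":0,"ax":0,"ay":0,"az":0},{"claw":-1,"dx":0,"dy":-0.035,"dz":0,"ax":0,"ay":0,"az":0},{"claw":-1,"dx":0,"dy":-0.028,"dz":0,"ax":0,"ay":0,"az":0}]'
python3 -m handwheel '[{"claw":-1,"dx":0,"dy":0,"dz":-0.01,"ax":0,"ay":0,"az":0},{"claw":-1,"dx":0,"dy":0,"dz":0,"ax":0,"ay":0,"az":0},{"claw":-1,"dx":0,"dy":0,"dz":0,"ax":0,"ay":0,"az":0},{"claw":-1,"dx":0,"dy":0,"dz":0,"ax":0,"ay":0,"az":0}]'
cat > sh.py <<'E'
from meas import *
def shoulder(im,d,K,T):
    W=cloud(d,K,T); z=W[...,2]; t=status.state()['tool_pos']
    hsv=cv2.cvtColor(im,cv2.COLOR_RGB2HSV).astype(int);S,V=hsv[...,1],hsv[...,2]
    m=(abs(W[...,0]-t[0])<.07)&(abs(W[...,1]-t[1])<.07)&(abs(z-(t[2]-.033))<.009)&(S<70)&(V>70)
    print(cv2.minAreaRect((W[m][:,:2]*1000).astype(np.float32)),np.median(z[m]))
s=status.state();print(s['tool_pos'],s['ft_force'])
shoulder(*grab('wrist','w11.png'))
for n in('scene','side'): shoulder(*grab(n))
E
python3 sh.py
```

```text
time_s: 18.35
tool_pos: [0.5961, 0.2327, 0.2245]
eef_rot: [0.824, 0.566, -0.003, -0.001]
ft_force: [1.7, 0.8, -5.9]
finger_gap: 0.491
time_s: 19.15
tool_pos: [0.6346, -0.042, 0.224]
eef_rot: [0.858, 0.514, -0.003, -0.001]
ft_force: [-0.8, -1.0, -6.6]
finger_gap: 0.496
time_s: 19.55
tool_pos: [0.6363, -0.0361, 0.2169]
eef_rot: [0.856, 0.517, -0.0, -0.001]
ft_force: [-0.2, 0.3, -5.4]
finger_gap: 0.494
[ 0.63632612 -0.0360736   0.21685154] [-0.20876157  0.33132376 -5.37793775]
((636.5787963867188, -36.49470901489258), (82.60839080810547, 82.66046142578125), 0.25608769059181213) 0.1828606946996605
((636.701416015625, -39.669647216796875), (85.78106689453125, 83.37144470214844), 89.26361846923828) 0.18257158347474622
((631.2845458984375, -38.889854431152344), (88.43600463867188, 84.94351196289062), 88.56253051757812) 0.1818034899368609
```

```bash
python3 -m handwheel '[{"claw":-1,"dx":0.0015,"dy":-0.002,"dz":-0.01,"ax":0,"ay":0,"az":0},{"claw":-1,"dx":0,"dy":0,"dz":-0.02,"ax":0,"ay":0,"az":0},{"claw":-1,"dx":0,"dy":0,"dz":-0.015,"ax":0,"ay":0,"az":0},{"claw":-1,"dx":0,"dy":0,"dz":-0.01,"ax":0,"ay":0,"az":0},{"claw":-1,"dx":0,"dy":0,"dz":-0.008,"ax":0,"ay":0,"az":0},{"claw":-1,"dx":0,"dy":0,"dz":-0.004,"ax":0,"ay":0,"az":0},{"claw":-1,"dx":0,"dy":0,"dz":-0.001,"ax":0,"ay":0,"az":0},{"claw":-1,"dx":0,"dy":0,"dz":0,"ax":0,"ay":0,"az":0}]'
```

```text
time_s: 20.5
tool_pos: [0.6383, -0.0407, 0.152]
eef_rot: [0.857, 0.515, 0.0, 0.001]
ft_force: [-4.2, -1.2, 4.6]
finger_gap: 0.492
```

```bash
python3 -m handwheel '[{"claw":1,"dx":0,"dy":0,"dz":0,"ax":0,"ay":0,"az":0},{"claw":1,"dx":0,"dy":0,"dz":0,"ax":0,"ay":0,"az":0},{"claw":1,"dx":0,"dy":0,"dz":0,"ax":0,"ay":0,"az":0},{"claw":1,"dx":0,"dy":0,"dz":0.03,"ax":0,"ay":0,"az":0},{"claw":1,"dx":0,"dy":0,"dz":0.04,"ax":0,"ay":0,"az":0},{"claw":1,"dx":0,"dy":0,"dz":0.04,"ax":0,"ay":0,"az":0},{"claw":1,"dx":0,"dy":0,"dz":0,"ax":0,"ay":0,"az":0}]'
python3 - <<'E'
from meas import *
cans('wrist',*grab('wrist','w12.png'))
E
```

```text
time_s: 21.2
tool_pos: [0.6421, -0.0394, 0.267]
eef_rot: [0.857, 0.515, 0.007, 0.004]
ft_force: [0.6, 1.0, 0.4]
finger_gap: 0.999
wrist can [ 0.6381 -0.0425] size [84. 85.] ang 0.1 z 0.1181 capN 4318 [0.636, -0.0401, 0.151] bar 478 [0.65, -0.0423, 0.1535] mark 363 [0.6689, -0.0424, 0.1196]
   mark ang 0.1 bar centre ang 0.8 0.0119 bar axis -179.5
wrist can [ 0.6371 -0.1385] size [83. 84.] ang 89.6 z 0.1179 capN 3865 [0.6359, -0.1338, 0.1498] bar 375 [0.6491, -0.1396, 0.1534] mark 281 [0.6682, -0.1401, 0.1194]
   mark ang -3.1 bar centre ang -5.4 0.012 bar axis 174.4
```

Seated and tight. Pushing catch1 over.

```bash
python3 -m handwheel '[{"claw":-1,"dx":-0.03,"dy":0,"dz":0,"ax":0,"ay":0,"az":0},{"claw":-1,"dx":-0.03,"dy":0,"dz":0,"ax":0,"ay":0,"az":0},{"claw":-1,"dx":-0.03,"dy":0,"dz":0,"ax":0,"ay":0,"az":0},{"claw":-1,"dx":-0.03,"dy":0,"dz":0,"ax":0,"ay":0,"az":0},{"claw":-1,"dx":-0.03,"dy":0,"dz":0,"ax":0,"ay":0,"az":0},{"claw":-1,"dx":-0.01,"dy":0,"dz":-0.03,"ax":0,"ay":0,"az":0},{"claw":-1,"dx":0,"dy":0,"dz":-0.035,"ax":0,"ay":0,"az":0},{"claw":-1,"dx":0,"dy":0,"dz":-0.033,"ax":0,"ay":0,"az":0}]'
python3 -m handwheel '[{"claw":-1,"dx":0.01,"dy":0,"dz":0,"ax":0,"ay":0,"az":0},{"claw":-1,"dx":0.015,"dy":0,"dz":0,"ax":0,"ay":0,"az":0},{"claw":-1,"dx":0.015,"dy":0,"dz":0,"ax":0,"ay":0,"az":0},{"claw":-1,"dx":0.015,"dy":0,"dz":0,"ax":0,"ay":0,"az":0},{"claw":-1,"dx":0.015,"dy":0,"dz":0,"ax":0,"ay":0,"az":0},{"claw":-1,"dx":0,"dy":0,"dz":0,"ax":0,"ay":0,"az":0}]'
cat > pads.py <<'E'
from meas import *
for n in('scene','side'):
    im,d,K,T=grab(n,n+'_p.png');W=cloud(d,K,T); z=W[...,2]; hsv=cv2.cvtColor(im,cv2.COLOR_RGB2HSV).astype(int); H,S,V=[hsv[...,i] for i in range(3)]
    org=(H>5)&(H<18)&(S>150)&(z>.11)&(abs(W[...,0]-.56)<.09)&(W[...,1]>-.3)&(W[...,1]<.12)
    k,l,st,_=cv2.connectedComponentsWithStats(org.astype(np.uint8))
    for i in range(1,k):
        if st[i,4]>15: print(n,'pad',st[i,4],W[l==i].mean(0).round(4))
E
python3 pads.py
```

```text
time_s: 22.05
tool_pos: [0.4774, -0.0408, 0.1598]
eef_rot: [0.857, 0.515, -0.0, 0.0]
ft_force: [0.8, -0.3, -0.6]
finger_gap: -0.005
time_s: 22.65
tool_pos: [0.5514, -0.0402, 0.1625]
eef_rot: [0.857, 0.515, 0.002, 0.001]
ft_force: [-0.7, -1.0, 0.4]
finger_gap: -0.001
scene pad 173 [0.5357 0.0595 0.1595]
scene pad 94 [ 0.5948 -0.0423  0.1659]
scene pad 90 [ 0.5961 -0.1429  0.1658]
scene pad 238 [ 0.5337 -0.2395  0.1592]
side pad 101 [ 0.5246 -0.233   0.1612]
side pad 99 [ 0.5821 -0.1412  0.1525]
side pad 193 [ 0.586  -0.0362  0.1573]
side pad 119 [0.5262 0.0658 0.1624]
```

Catch1 closed. Now the loosest canister at (0.424, 0.356).

```bash
python3 -m handwheel '[{"claw":-1,"dx":-0.03,"dy":0,"dz":0,"ax":0,"ay":0,"az":0},{"claw":-1,"dx":0,"dy":0.01,"dz":0.04,"ax":0,"ay":0,"az":0},{"claw":-1,"dx":-0.01,"dy":0.02,"dz":0.04,"ax":0,"ay":0,"az":0.09},{"claw":1,"dx":-0.01,"dy":0.03,"dz":0.04,"ax":0,"ay":0,"az":0.1},{"claw":1,"dx":-0.01,"dy":0.035,"dz":0.02,"ax":0,"ay":0,"az":0.1},{"claw":1,"dx":-0.01,"dy":0.035,"dz":0,"ax":0,"ay":0,"az":0.1},{"claw":1,"dx":-0.01,"dy":0.035,"dz":0,"ax":0,"ay":0,"az":0.1},{"claw":1,"dx":-0.01,"dy":0.035,"dz":0,"ax":0,"ay":0,"az":0.1}]'
python3 -m handwheel '[{"claw":1,"dx":-0.01,"dy":0.035,"dz":0,"ax":0,"ay":0,"az":0.1},{"claw":1,"dx":-0.01,"dy":0.035,"dz":0,"ax":0,"ay":0,"az":0.1},{"claw":1,"dx":-0.01,"dy":0.035,"dz":0,"ax":0,"ay":0,"az":0.1},{"claw":1,"dx":0,"dy":0.03,"dz":0,"ax":0,"ay":0,"az":0.1},{"claw":1,"dx":0,"dy":0.01,"dz":0,"ax":0,"ay":0,"az":0},{"claw":1,"dx":0,"dy":0,"dz":0,"ax":0,"ay":0,"az":0},{"claw":1,"dx":0,"dy":0,"dz":0,"ax":0,"ay":0,"az":0}]'
python3 - <<'E'
from meas import *
cans('wrist',*grab('wrist','w13.png')); print(status.state()['q'].round(2))
E
```

```text
time_s: 23.55
tool_pos: [0.4573, 0.16, 0.3013]
eef_rot: [0.669, 0.744, 0.0, 0.001]
ft_force: [0.2, -0.5, 0.4]
finger_gap: 0.849
time_s: 24.25
tool_pos: [0.4289, 0.3023, 0.3004]
eef_rot: [0.511, 0.86, -0.001, 0.001]
ft_force: [-0.3, 0.4, -0.1]
finger_gap: 1.003
wrist can [0.4232 0.3561] size [83. 84.] ang 2.7 z 0.1102 capN 3361 [0.4225, 0.3564, 0.1445] bar 428 [0.4256, 0.3673, 0.1456] mark 201 [0.4568, 0.3577, 0.1115]
   mark ang 2.7 bar centre ang 78.3 0.0114 bar axis -101.5
[ 0.03  0.36 -0.92  1.47  0.29  1.46 -0.4 ]
```

```bash
python3 -m handwheel '[{"claw":1,"dx":-0.003,"dy":0.027,"dz":0,"ax":0,"ay":0,"az":0},{"claw":1,"dx":-0.003,"dy":0.027,"dz":-0.02,"ax":0,"ay":0,"az":0},{"claw":1,"dx":0,"dy":0,"dz":-0.04,"ax":0,"ay":0,"az":0},{"claw":1,"dx":0,"dy":0,"dz":-0.04,"ax":0,"ay":0,"az":0},{"claw":1,"dx":0,"dy":0,"dz":-0.035,"ax":0,"ay":0,"az":0},{"claw":1,"dx":0,"dy":0,"dz":-0.022,"ax":0,"ay":0,"az":0},{"claw":1,"dx":0,"dy":0,"dz":0,"ax":0,"ay":0,"az":0},{"claw":1,"dx":0,"dy":0,"dz":0,"ax":0,"ay":0,"az":0}]'
python3 -m handwheel '[{"claw":-1,"dx":0,"dy":0,"dz":0,"ax":0,"ay":0,"az":0},{"claw":-1,"dx":0,"dy":0,"dz":0,"ax":0,"ay":0,"az":0},{"claw":-1,"dx":0,"dy":0,"dz":0,"ax":0,"ay":0,"az":0},{"claw":-1,"dx":0,"dy":0,"dz":0,"ax":0,"ay":0,"az":0},{"claw":-1,"dx":0,"dy":0,"dz":0,"ax":0,"ay":0,"az":0},{"claw":-1,"dx":0,"dy":0,"dz":0,"ax":0,"ay":0,"az":0}]' 60
python3 -m handwheel '[{"claw":-1,"dx":0,"dy":0,"dz":0,"ax":0,"ay":0,"az":-0.12},{"claw":-1,"dx":0,"dy":0,"dz":0,"ax":0,"ay":0,"az":-0.12},{"claw":-1,"dx":0,"dy":0,"dz":0,"ax":0,"ay":0,"az":-0.12},{"claw":-1,"dx":0,"dy":0,"dz":0,"ax":0,"ay":0,"az":-0.12},{"claw":-1,"dx":0,"dy":0,"dz":0,"ax":0,"ay":0,"az":-0.12},{"claw":-1,"dx":0,"dy":0,"dz":0,"ax":0,"ay":0,"az":-0.12},{"claw":-1,"dx":0,"dy":0,"dz":0,"ax":0,"ay":0,"az":-0.12},{"claw":-1,"dx":0,"dy":0,"dz":0,"ax":0,"ay":0,"az":-0.12}]'
python3 -m handwheel '[{"claw":-1,"dx":0,"dy":0,"dz":0,"ax":0,"ay":0,"az":-0.12},{"claw":-1,"dx":0,"dy":0,"dz":0,"ax":0,"ay":0,"az":-0.12},{"claw":-1,"dx":0,"dy":0,"dz":0,"ax":0,"ay":0,"az":-0.1},{"claw":-1,"dx":0,"dy":0,"dz":0,"ax":0,"ay":0,"az":-0.08},{"claw":-1,"dx":0,"dy":0,"dz":0,"ax":0,"ay":0,"az":-0.06},{"claw":-1,"dx":0,"dy":0,"dz":0,"ax":0,"ay":0,"az":0},{"claw":-1,"dx":0,"dy":0,"dz":0,"ax":0,"ay":0,"az":0}]'
python3 - <<'E'
from meas import *
cans('wrist',*grab('wrist','w14.png'))
cans('side',*grab('side','s14.png')); print(status.state()['q'].round(2))
E
```

```text
time_s: 25.1
tool_pos: [0.4234, 0.3568, 0.1441]
eef_rot: [0.51, 0.86, -0.0, 0.0]
ft_force: [0.2, 0.4, 0.8]
finger_gap: 0.997
time_s: 25.7
tool_pos: [0.4221, 0.3582, 0.145]
eef_rot: [0.509, 0.861, 0.0, 0.0]
ft_force: [-2.1, -2.7, 6.4]
finger_gap: 0.492
time_s: 26.5
tool_pos: [0.4239, 0.3581, 0.1449]
eef_rot: [0.85, 0.526, 0.002, 0.001]
ft_force: [-0.3, -1.1, 3.6]
finger_gap: 0.491
time_s: 27.2
tool_pos: [0.4239, 0.358, 0.1449]
eef_rot: [0.95, 0.311, 0.002, 0.0]
ft_force: [1.3, -0.5, 6.1]
finger_gap: 0.495
wrist can [0.4232 0.3575] size [83. 83.] ang 85.9 z 0.11 capN 15495 [0.4262, 0.3596, 0.1441] bar 1541 [0.4344, 0.3561, 0.1455] mark 1001 [0.4531, 0.3546, 0.1115]
   mark ang -5.5 bar centre ang -7.3 0.0113 bar axis 176.0
side can [ 0.8566 -0.1234] size [ 12. 109.] ang 4.4 z 0.1137 capN 49 [0.8562, -0.1191, 0.1343] bar 0 None mark 0 None
side can [ 0.5869 -0.0265] size [67. 34.] ang 37.9 z 0.1082 capN 19 [0.5698, -0.0357, 0.1338] bar 0 None mark 0 None
side can [0.4175 0.3564] size [83. 83.] ang 85.2 z 0.1082 capN 212 [0.4088, 0.3528, 0.142] bar 0 None mark 0 None
[-0.35  0.46 -0.53  1.65  0.25  1.11 -1.88]
```

Cap tight: bar −4.0°, canister −4.1°. Carrying it clear of the yellow decoys to bay0.

```bash
python3 -m handwheel '[{"claw":-1,"dx":0,"dy":0,"dz":0.02,"ax":0,"ay":0,"az":0},{"claw":-1,"dx":0,"dy":0,"dz":0.035,"ax":0,"ay":0,"az":0},{"claw":-1,"dx":0.02,"dy":0,"dz":0.025,"ax":0,"ay":0,"az":0.02},{"claw":-1,"dx":0.035,"dy":0,"dz":0,"ax":0,"ay":0,"az":0.02},{"claw":-1,"dx":0.035,"dy":0,"dz":0,"ax":0,"ay":0,"az":0.02},{"claw":-1,"dx":0.035,"dy":0,"dz":0,"ax":0,"ay":0,"az":0.005},{"claw":-1,"dx":0.035,"dy":-0.01,"dz":0,"ax":0,"ay":0,"az":0},{"claw":-1,"dx":0.01,"dy":-0.03,"dz":0,"ax":0,"ay":0,"az":0}]'
python3 -m handwheel '[{"claw":-1,"dx":0.015,"dy":-0.03,"dz":0,"ax":0,"ay":0,"az":0},{"claw":-1,"dx":0.015,"dy":-0.035,"dz":0,"ax":0,"ay":0,"az":0},{"claw":-1,"dx":0.015,"dy":-0.035,"dz":0,"ax":0,"ay":0,"az":0},{"claw":-1,"dx":0,"dy":-0.035,"dz":0,"ax":0,"ay":0,"az":0},{"claw":-1,"dx":0,"dy":-0.035,"dz":0,"ax":0,"ay":0,"az":0},{"claw":-1,"dx":0,"dy":-0.035,"dz":0,"ax":0,"ay":0,"az":0},{"claw":-1,"dx":0,"dy":-0.035,"dz":0,"ax":0,"ay":0,"az":0},{"claw":-1,"dx":0,"dy":-0.016,"dz":0,"ax":0,"ay":0,"az":0}]'
python3 -m handwheel '[{"claw":-1,"dx":0,"dy":0,"dz":-0.01,"ax":0,"ay":0,"az":0},{"claw":-1,"dx":0,"dy":0,"dz":0,"ax":0,"ay":0,"az":0},{"claw":-1,"dx":0,"dy":0,"dz":0,"ax":0,"ay":0,"az":0},{"claw":-1,"dx":0,"dy":0,"dz":0,"ax":0,"ay":0,"az":0}]'
python3 sh.py
```

```text
time_s: 28.1
tool_pos: [0.5939, 0.3202, 0.2181]
eef_rot: [0.939, 0.344, -0.001, -0.002]
ft_force: [1.9, 0.0, -8.0]
finger_gap: 0.492
time_s: 28.9
tool_pos: [0.636, 0.055, 0.22]
eef_rot: [0.941, 0.339, -0.004, 0.002]
ft_force: [-0.3, -2.7, -7.1]
finger_gap: 0.489
time_s: 29.3
tool_pos: [0.637, 0.0646, 0.2132]
eef_rot: [0.939, 0.344, -0.0, -0.001]
ft_force: [0.1, -0.6, -6.8]
finger_gap: 0.495
[0.63696333 0.06455167 0.21320972] [ 0.13931571 -0.63171717 -6.83991399]
((637.1896362304688, 65.02114868164062), (82.99786376953125, 82.91316986083984), 89.926513671875) 0.1786951179355522
((636.9134521484375, 61.825862884521484), (86.19908905029297, 83.76238250732422), 88.56012725830078) 0.1775242638522243
((631.8667602539062, 63.136314392089844), (84.24665832519531, 85.53144073486328), 89.20156860351562) 0.17691814175898113
```

```bash
python3 -m handwheel '[{"claw":-1,"dx":0.001,"dy":-0.003,"dz":-0.01,"ax":0,"ay":0,"az":0},{"claw":-1,"dx":0,"dy":0,"dz":-0.02,"ax":0,"ay":0,"az":0},{"claw":-1,"dx":0,"dy":0,"dz":-0.015,"ax":0,"ay":0,"az":0},{"claw":-1,"dx":0,"dy":0,"dz":-0.01,"ax":0,"ay":0,"az":0},{"claw":-1,"dx":0,"dy":0,"dz":-0.006,"ax":0,"ay":0,"az":0},{"claw":-1,"dx":0,"dy":0,"dz":-0.003,"ax":0,"ay":0,"az":0},{"claw":-1,"dx":0,"dy":0,"dz":0,"ax":0,"ay":0,"az":0},{"claw":-1,"dx":0,"dy":0,"dz":0,"ax":0,"ay":0,"az":0}]'
```

```text
time_s: 30.25
tool_pos: [0.6398, 0.061, 0.1535]
eef_rot: [0.94, 0.342, 0.003, -0.0]
ft_force: [-2.2, 0.9, 5.9]
finger_gap: 0.489
```

```bash
python3 -m handwheel '[{"claw":1,"dx":0,"dy":0,"dz":0,"ax":0,"ay":0,"az":0},{"claw":1,"dx":0,"dy":0,"dz":0,"ax":0,"ay":0,"az":0},{"claw":1,"dx":0,"dy":0,"dz":0,"ax":0,"ay":0,"az":0},{"claw":1,"dx":0,"dy":0,"dz":0.03,"ax":0,"ay":0,"az":0},{"claw":1,"dx":0,"dy":0,"dz":0.04,"ax":0,"ay":0,"az":0},{"claw":1,"dx":0,"dy":0,"dz":0.04,"ax":0,"ay":0,"az":0},{"claw":1,"dx":0,"dy":0,"dz":0,"ax":0,"ay":0,"az":0}]'
python3 - <<'E'
from meas import *
cans('wrist',*grab('wrist','w15.png'))
E
```

```text
time_s: 30.95
tool_pos: [0.6419, 0.0598, 0.267]
eef_rot: [0.94, 0.341, 0.007, 0.001]
ft_force: [0.3, 0.0, 0.5]
finger_gap: 0.998
wrist can [0.6388 0.0611] size [84. 84.] ang 89.5 z 0.1181 capN 4308 [0.6372, 0.0626, 0.151] bar 476 [0.6506, 0.0607, 0.1535] mark 360 [0.6697, 0.0606, 0.1194]
   mark ang -1.0 bar centre ang -2.1 0.0118 bar axis -179.5
wrist can [ 0.6385 -0.0416] size [84. 84.] ang 0.1 z 0.1179 capN 2830 [0.6337, -0.0318, 0.1488] bar 49 [0.6414, -0.0395, 0.1534] mark 315 [0.6691, -0.0422, 0.1195]
   mark ang -1.2 bar centre ang 35.1 0.0036 bar axis 161.8
wrist can [ 0.6676 -0.1387] size [84. 24.] ang 89.6 z 0.1178 capN 0 None bar 0 None mark 270 [0.6683, -0.1398, 0.1195]
```

```bash
python3 -m handwheel '[{"claw":-1,"dx":-0.03,"dy":0,"dz":0,"ax":0,"ay":0,"az":0},{"claw":-1,"dx":-0.03,"dy":0,"dz":0,"ax":0,"ay":0,"az":0},{"claw":-1,"dx":-0.03,"dy":0,"dz":0,"ax":0,"ay":0,"az":0},{"claw":-1,"dx":-0.03,"dy":0,"dz":0,"ax":0,"ay":0,"az":0},{"claw":-1,"dx":-0.03,"dy":0,"dz":0,"ax":0,"ay":0,"az":0},{"claw":-1,"dx":-0.01,"dy":0,"dz":-0.03,"ax":0,"ay":0,"az":0},{"claw":-1,"dx":0,"dy":0,"dz":-0.035,"ax":0,"ay":0,"az":0},{"claw":-1,"dx":0,"dy":0,"dz":-0.033,"ax":0,"ay":0,"az":0}]'
python3 -m handwheel '[{"claw":-1,"dx":0.01,"dy":0,"dz":0,"ax":0,"ay":0,"az":0},{"claw":-1,"dx":0.015,"dy":0,"dz":0,"ax":0,"ay":0,"az":0},{"claw":-1,"dx":0.015,"dy":0,"dz":0,"ax":0,"ay":0,"az":0},{"claw":-1,"dx":0.015,"dy":0,"dz":0,"ax":0,"ay":0,"az":0},{"claw":-1,"dx":0.015,"dy":0,"dz":0,"ax":0,"ay":0,"az":0},{"claw":-1,"dx":0,"dy":0,"dz":0,"ax":0,"ay":0,"az":0}]'
python3 pads.py
python3 -m handwheel '[{"claw":-1,"dx":-0.03,"dy":0,"dz":0,"ax":0,"ay":0,"az":0},{"claw":-1,"dx":0,"dy":-0.01,"dz":0.04,"ax":0,"ay":0,"az":0},{"claw":-1,"dx":-0.02,"dy":-0.03,"dz":0.04,"ax":0,"ay":0,"az":0},{"claw":-1,"dx":-0.02,"dy":-0.04,"dz":0.04,"ax":0,"ay":0,"az":0},{"claw":-1,"dx":-0.02,"dy":-0.04,"dz":0,"ax":0,"ay":0,"az":0},{"claw":-1,"dx":-0.02,"dy":-0.04,"dz":0,"ax":0,"ay":0,"az":0},{"claw":-1,"dx":-0.02,"dy":-0.04,"dz":0,"ax":0,"ay":0,"az":0},{"claw":-1,"dx":-0.02,"dy":-0.04,"dz":0,"ax":0,"ay":0,"az":0}]'
python3 - <<'E'
from meas import *
im,d,K,T=grab('scene','scene16.png');cans('scene',im,d,K,T);im,d,K,T=grab('side','side16.png');cans('side',im,d,K,T)
E
```

```text
time_s: 31.8
tool_pos: [0.4774, 0.0582, 0.1598]
eef_rot: [0.94, 0.342, -0.0, 0.0]
ft_force: [0.9, -0.3, -1.1]
finger_gap: -0.002
time_s: 32.4
tool_pos: [0.5515, 0.0586, 0.1626]
eef_rot: [0.94, 0.341, 0.002, 0.0]
ft_force: [-0.6, -1.3, 0.4]
finger_gap: -0.001
scene pad 87 [0.5951 0.0563 0.1659]
scene pad 86 [ 0.5963 -0.0438  0.1653]
scene pad 95 [ 0.5962 -0.1414  0.1663]
scene pad 237 [ 0.5337 -0.2394  0.1595]
side pad 99 [ 0.5244 -0.2331  0.1616]
side pad 180 [ 0.5849 -0.1359  0.1575]
side pad 137 [ 0.5838 -0.0387  0.1537]
side pad 190 [0.5869 0.0652 0.1581]
time_s: 33.3
tool_pos: [0.4016, -0.1732, 0.2727]
eef_rot: [0.94, 0.342, 0.0, 0.001]
ft_force: [0.3, -0.7, -0.3]
finger_gap: 0.002
scene can [0.6384 0.0582] size [85. 85.] ang 89.0 z 0.1171 capN 309 [0.6345, 0.0551, 0.1481] bar 29 [0.6498, 0.0599, 0.1525] mark 14 [0.6675, 0.0597, 0.1197]
   mark ang 2.9 bar centre ang 8.2 0.0114 bar axis -4.5
scene can [ 0.6378 -0.0451] size [85. 85.] ang 1.2 z 0.1172 capN 344 [0.6345, -0.0473, 0.1479] bar 30 [0.6502, -0.0432, 0.1525] mark 17 [0.6678, -0.0433, 0.119]
   mark ang 3.4 bar centre ang 8.6 0.0125 bar axis -6.8
scene can [ 0.6376 -0.1422] size [84. 85.] ang 89.7 z 0.117 capN 348 [0.6352, -0.144, 0.1489] bar 38 [0.6492, -0.1399, 0.1521] mark 18 [0.6666, -0.141, 0.1198]
   mark ang 2.5 bar centre ang 11.3 0.0118 bar axis -5.7
scene can [ 0.8614 -0.1209] size [  5. 100.] ang 3.3 z 0.1129 capN 116 [0.8595, -0.1221, 0.135] bar 0 None mark 0 None
side can [ 0.8562 -0.1211] size [ 11. 105.] ang 6.5 z 0.1128 capN 43 [0.8555, -0.1175, 0.1347] bar 0 None mark 0 None
side can [0.6341 0.0809] size [87. 47.] ang 0.4 z 0.1154 capN 416 [0.6151, 0.0633, 0.1465] bar 24 [0.6483, 0.0599, 0.1513] mark 5 [0.6725, 0.0597, 0.1171]
   mark ang -28.9 bar centre ang -56.0 0.0254 bar axis 171.9
```

View pics/scene16.png

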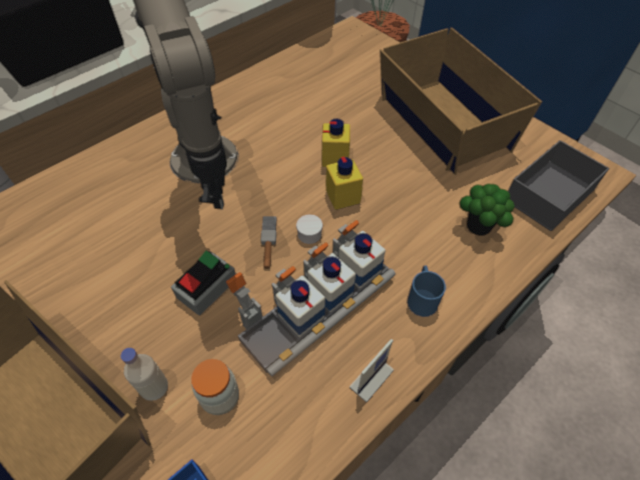

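The scene picture shows all three white canisters in bays 0 to 2 (caps at (363,243), (331,267), (299,291)) with bars in line. Their catches are closed, and bay3 at (268,335) is empty with its catch open. Only yellow decoys remain outside, and the bystanders are unmoved. Now the pump goes back on: press the green end at (0.402, −0.233).

```bash
python3 -m handwheel '[{"claw":-1,"dx":0,"dy":-0.03,"dz":0,"ax":0,"ay":0,"az":0},{"claw":-1,"dx":0,"dy":-0.03,"dz":-0.02,"ax":0,"ay":0,"az":0},{"claw":-1,"dx":0,"dy":0,"dz":-0.04,"ax":0,"ay":0,"az":0},{"claw":-1,"dx":0,"dy":0,"dz":-0.04,"ax":0,"ay":0,"az":0},{"claw":-1,"dx":0,"dy":0,"dz":-0.035,"ax":0,"ay":0,"az":0},{"claw":-1,"dx":0,"dy":0,"dz":0,"ax":0,"ay":0,"az":0}]'
python3 -m handwheel '[{"claw":-1,"dx":0,"dy":0,"dz":-0.012,"ax":0,"ay":0,"az":0},{"claw":-1,"dx":0,"dy":0,"dz":-0.012,"ax":0,"ay":0,"az":0},{"claw":-1,"dx":0,"dy":0,"dz":-0.01,"ax":0,"ay":0,"az":0},{"claw":-1,"dx":0,"dy":0,"dz":0,"ax":0,"ay":0,"az":0},{"claw":-1,"dx":0,"dy":0,"dz":0,"ax":0,"ay":0,"az":0}]'
python3 -m handwheel '[{"claw":-1,"dx":0,"dy":0,"dz":0.03,"ax":0,"ay":0,"az":0},{"claw":-1,"dx":0,"dy":0,"dz":0.04,"ax":0,"ay":0,"az":0},{"claw":-1,"dx":0,"dy":0,"dz":0.04,"ax":0,"ay":0,"az":0},{"claw":-1,"dx":0,"dy":0.02,"dz":0.04,"ax":0,"ay":0,"az":0},{"claw":-1,"dx":0,"dy":0.04,"dz":0,"ax":0,"ay":0,"az":0},{"claw":-1,"dx":0,"dy":0.03,"dz":0,"ax":0,"ay":0,"az":0},{"claw":-1,"dx":0,"dy":0,"dz":0,"ax":0,"ay":0,"az":0},{"claw":-1,"dx":0,"dy":0,"dz":0,"ax":0,"ay":0,"az":0}]'
python3 pads.py
python3 - <<'E'
from meas import *
for n in("scene","side"):
    im,d,K,T=grab(n,n+'17.png')
    W=cloud(d,K,T); z=W[...,2]; hsv=cv2.cvtColor(im,cv2.COLOR_RGB2HSV).astype(int); H,S,V=[hsv[...,i] for i in range(3)]
    box=(abs(W[...,0]-.41)<.1)&(abs(W[...,1]+.265)<.1)&(z>.06)&(z<.12)
    for nm,m in(('red',((H<8)|(H>172))&(S>130)),('grn',(H>45)&(H<90)&(S>100))):
        m=m&box; print(nm,m.sum(),W[m].mean(0).round(4))
cans('scene',*grab('scene'))
E
```

```text
time_s: 34.0
tool_pos: [0.3991, -0.2295, 0.1329]
eef_rot: [0.94, 0.342, -0.004, -0.005]
ft_force: [-1.1, 0.1, 0.1]
finger_gap: -0.0
time_s: 34.5
tool_pos: [0.404, -0.2326, 0.1039]
eef_rot: [0.94, 0.342, 0.001, 0.001]
ft_force: [0.8, 0.1, -0.0]
finger_gap: -0.003
time_s: 35.3
tool_pos: [0.4031, -0.1424, 0.2536]
eef_rot: [0.94, 0.342, 0.0, 0.001]
ft_force: [0.0, -0.7, -0.2]
finger_gap: 0.0
scene pad 86 [0.5968 0.0568 0.1656]
scene pad 91 [ 0.5962 -0.0424  0.1654]
scene pad 97 [ 0.5962 -0.1414  0.1664]
scene pad 228 [ 0.5341 -0.2401  0.1591]
side pad 95 [ 0.5248 -0.2323  0.1609]
side pad 182 [ 0.5852 -0.1363  0.1568]
side pad 194 [ 0.5857 -0.0361  0.1575]
side pad 215 [0.5866 0.0628 0.1575]
red 241 [ 0.413  -0.2977  0.0971]
grn 191 [ 0.4014 -0.2292  0.079 ]
red 211 [ 0.4083 -0.2975  0.0971]
grn 181 [ 0.3977 -0.2286  0.078 ]
scene can [0.6387 0.0582] size [84. 85.] ang 0.0 z 0.117 capN 307 [0.6357, 0.0549, 0.1481] bar 24 [0.6508, 0.0602, 0.1523] mark 14 [0.6673, 0.06, 0.1191]
   mark ang 3.7 bar centre ang 9.2 0.0123 bar axis 2.5
scene can [ 0.6379 -0.0449] size [85. 85.] ang 0.3 z 0.1168 capN 340 [0.6337, -0.0474, 0.148] bar 33 [0.6498, -0.0426, 0.1521] mark 15 [0.668, -0.043, 0.1191]
   mark ang 3.5 bar centre ang 10.6 0.0121 bar axis 0.3
scene can [ 0.6376 -0.1424] size [85. 85.] ang 88.9 z 0.117 capN 351 [0.6348, -0.144, 0.1487] bar 36 [0.65, -0.1397, 0.1525] mark 18 [0.6663, -0.1407, 0.1189]
   mark ang 3.5 bar centre ang 12.5 0.0127 bar axis -10.1
```

The pump is on, and the catches and canisters are unchanged. Handing in.

```bash
python3 -c "
from rig import order; print(order.sign_off())"
```

```text
the job is handed in; nothing more can be done
None
```

The job is handed in, at about 35 s on the robot's clock. All three canisters are caught in the dock and the pump is back on. No verdict was reported, so the results below are my own camera checks.

**What I did**
- I switched the pump off first.
- Two caps were loose, by about 0.5 and 1.3 rad. I turned both to the stop, where the canister began to turn with the cap.
- The third cap was already tight: it turned the canister at once.
- The canisters stand in bay2, bay1 and bay0. I snapped each bay's catch over, then switched the pump back on. Bay3 is empty and its catch is open.

**Last checks**
- **Canisters:** Right after release the wrist camera read the shoulders at 118 mm, so they are fully down. They were within about 4 mm of the bay centres and square to within 1°.
- **Caps:** In those wrist views each red bar was in line with its mark to within about 1°. In the last scene view the bar axis differed by up to about 14°, but that view has only 24 to 36 bar pixels per cap.
- **Catches:** The pads of catches 0 to 2 read closed in both cameras.
- **Pump:** The green end was down at 79 mm and the red end up at 97 mm, in both cameras.
- **Other things:** The bystanders looked unmoved in the picture before the last pump press. I did not measure them. The arm ended clear, touching nothing.

**Failed or disagreed**
- The first move was refused because of missing keys; nothing moved.
- The cameras disagreed by 3 to 5 mm on positions, which is within the bay clearance.

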